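Fit the bearing cups in a triple-swivel stage caster

ROBOT

A 6-joint arm with a two-finger parallel gripper is mounted at the origin on the work surface. World frame = base frame: x ahead of the robot, y to its left, z up, the work surface at z = 0. Lengths are in m, angles in rad, forces in N, time in s.
With the tool pointing down it reaches from about 0.4 to 0.925 m from the base axis. Payload 3.4 kg.
Tool frame: the origin (TCP) lies at the very end of the fingers, on their centre line; the grasp point (between the pads) lies 19 mm behind it; z points along the fingers, y is the direction in which the jaws open and shut (so a half turn about z gives the same grasp; the last joint's range is limited). The gripper opens to 85 mm and grips with 20 to 120 N. Pads are 22 mm wide; open, the fingers measure 114 mm over their backs; the gripper's body (76 mm by 85 mm) begins 54 mm behind the grasp point. The pads swing forward as they close: fully open they stand 13 mm farther back than shut.
Start: joints at [1.262, 0.307, 1.506, -0, 1.328, -0.073], TCP at [0.134, 0.559, 0.2] pointing down, gripper open.
Joint ranges: [-3.12, 3.12], [-1.05, 2.28], [0.14, 2.33], [-1.42, 4.57], [0.1, 2.73], [-2.68, 2.68]. Speed limits (rad/s): [2.57, 2.57, 3.14, 3.14, 3.14, 3.14].

INTERFACE

Orientations are given as a 3x3 rotation matrix whose columns are the frame's x, y, z axes.
In Python, from rig import manip gives the robot as it stands. The module is installed in compiled form; this text tells all that it offers.
- The arm moves only by the tool arm_command, never from a script. Its argument "increments" is a list of rows, each a list of 5 numbers: the finger opening in cm, from 0 to 8.54, then the shift along the world's x, y, z in cm, then the turn about the world's z in degrees. In form: [[jaw, x, y, z, turn], ...]. A call has 1 to 8 rows; each row shifts and turns the commanded pose from where the row before left it; what a row does not reach is not made up. A row lasts 1/8 s, in which the tool goes at most 62.5 mm and 10.7 degrees, less where a joint would pass 70% of its speed; a pose out of reach is approached as far as the arm can. A call is refused whole if a number of a shift passes 6.25 or a number of a turn 10.7, either way. A call with a gripper value outside its range is refused whole. The fingers move at their own pace and stop on an object; the grip force is fixed at half the most. Time passes only in rows, so rows that do not move let the fingers close. It gives the time, the measured TCP pose, the force and the opening at its end, in the units of the state.
- manip.observe(): the state, without advancing time (a new reading comes with each control period).
- manip.snapshot(name): name is "scene" or "top"; returns (picture, depth): 400x640x3 uint8, blue, green, red; 400x640 float32, m along the optical axis (not along the pixel's ray), 0 where there is no reading.
- manip.camera_info(name): a dict with "fx", "fy", "cx", "cy" (pixels), "k1" (the pictures are not rectified: a ray, as slopes to the right and down, at radius r is drawn at 1 + k1 r^2 times it, then the intrinsics apply), "R" (3x3) and "t" (3): a world point X has camera coordinates R X + t. Camera axes: x right, y down, z forward; pixel columns grow to the right and rows downward; lengths in m; the calibration is good to about 2 mm. A picture is of the moment at which its call begins. camera_info takes no time and is no camera call.
- manip.finish_job(): hands the job in, once; it reports no verdict.
The state is a dict: "clock": time; "joints": joint angles; "qvel": joint speeds; "joint_efforts": joint torques, N m; "tcp_pos": TCP position; "tcp_rot": TCP orientation; "wrist_force": force on the tool from outside, world axes, zero at the start; "ft_torque": the same for the moment, N m; "grip_width": finger opening in m.
Only numpy, scipy, OpenCV 4.12 (cv2) and the standard library are available. Lean on these libraries where they do the work, as an engineer would, in place of code of your own. Each camera call takes 0.05 s, during which the arm holds its last target. There are 200 camera calls.

TASK

A triple-swivel caster base for a stage wagon lies upside down on the bench with its sheet-metal guard still on. Slide the guard along until the two stud heads come to the wide ends of its keyhole slots, lift it off and lay it flat, handle up, in the middle of the rubber mat. Then start every bearing cup that has been put out in a bore of its own by hand (any cup suits any bore), drive each one fully home with the brass drift from the punch block, tapping alternately around its rim a few millimetres at a time so that it goes in square and never cocks more than about five degrees, and stand the drift back in its hole; leave the other things on the bench alone.

Things in the scene. Friction and masses are not known exactly. Their poses are not given: they have to be found in the camera images.
- base: The caster base, fixed, grey: a flange 236 mm across, 12 mm thick, with three round bosses of 88 mm diameter (bores upward), a centre web and two studs. The boss faces are 45 mm above the bench, the seat of the guard 46 mm. Origin: centre of its underside; z up. Bore centres lie 64 mm from the origin, at 90, 210 and 330 degrees from its +x axis.
- stud1 (a point): Centre of the top of the head of one shoulder stud of the base, at x = +71, y = +41 mm of the base, 60 mm above the bench. Neck 10 mm diameter and 8 mm high above the guard's seat, then the head, 20 mm diameter and 6 mm thick.
- stud2 (a point): The same for the other stud, at x = -71, y = +41 mm of the base.
- bore1 (a point): Centre of the shoulder (floor) of bore 1, 21 mm below the boss face, axes of the base. The bore is 65 mm wide; six sprung steel waves of a tolerance ring in it narrow it to 58.4 mm from 11 mm below the face down, with a lead-in. A cup let in by hand rests with its underside 10 to 15 mm above this point; from there it sticks and must be driven, about 5 to 25 N on the rim.
- bore2 (a point): The same for bore 2 (at 210 degrees). A cup pushed on one side only tips (cocks), stays tipped and jams at 8 to 14 degrees; pushing its high side levels it again. A push at the rim tips a level cup by about 2 degrees per mm while it is only just started, so begin lightly, and by about 1 degree per mm once it is 5 mm further in.
- bore3 (a point): The same for bore 3 (at 330 degrees). A cup is home when its underside is on the shoulder; it then stands 5 mm proud of the boss face.
- guard: The guard: a loose flat sheet 4 mm thick, 192 mm (x) by 168 mm (y, from -70 to +98 mm), 0.3 to 0.6 kg, on the base. Origin on its underside, over that of the base at the start, axes alike. Keyhole slots at x = +71 and -71 mm run along y: narrow end (15 mm) at y = +41 mm, wide end (26 mm) at y = +19 mm, so it must slide 22 mm along its +y before lifting.
- handle (a point): Middle of the guard's grab handle: a black bar of 12 mm diameter along the guard's x, 90 mm long, its axis 40 mm above the guard's underside, at x = 0, y = +14 mm of the guard.
- mat_pad: The black rubber mat, fixed, 220 mm (x) by 250 mm (y) and 6 mm thick; origin: centre of its underside.
- cup1: A bearing cup: a plain steel ring of 60 mm outer diameter, 42 mm inner diameter, 26 mm high, 0.29 kg, alike both ways up, standing flat on the bench. Origin: centre of its underside, z along its axis. Two or three of the three cups are present; an absent one reads None from the start.
- cup2: A bearing cup: a plain steel ring of 60 mm outer diameter, 42 mm inner diameter, 26 mm high, 0.29 kg, alike both ways up, standing flat on the bench. Origin: centre of its underside, z along its axis. Two or three of the three cups are present; an absent one reads None from the start.
- cup3: A bearing cup: a plain steel ring of 60 mm outer diameter, 42 mm inner diameter, 26 mm high, 0.29 kg, alike both ways up, standing flat on the bench. Origin: centre of its underside, z along its axis. Two or three of the three cups are present; an absent one reads None from the start.
- drift: The drift: a round brass bar of 19 mm diameter, 130 mm long, flat at both ends, 0.33 kg, standing upright in the hole of the punch block. Origin: centre of its lower end, z along it.
- block: The wooden punch block, fixed, 110 mm (x) by 66 mm (y) by 40 mm high; origin: centre of its underside. Four thin punches near its corners stand up to 70 mm above the bench.
- hole (a point): Centre of the floor of the drift's hole in the punch block: a 25 mm square hole, 30 mm deep, its floor 10 mm above the bench; axes those of the block.
- wheel: Bystander: a bare black caster wheel, 76 mm diameter, 30 mm high, lying flat among the cups. Origin: centre of its underside.
- grease: Bystander: a grey grease jar with white lid, 68 mm diameter, 55 mm high, among the cups. Origin: centre of its underside.
- wrench: Bystander: a 180 mm wrench lying in front of the base. Origin: middle of its underside.
There are look-alikes about, which are no part of the job. There is more than one size of the drift; the one meant has the size given above.

How it is judged:
By the outcome, as a careful person would: the job done as asked, in the order asked, and still so for the second after the job is handed in, with the robot touching nothing.
Of cup1, cup2, cup3 only 2 to 3 are there at a start; the rules pass over those that are not, and their reading is None.
At some moment in a run one of cup1, cup2, cup3 may be knocked a few centimetres aside while the robot is not near it.
It also fails if it takes over 210 s, if anything falls off the work surface, if the arm or the gripper's body presses on something with over 40 N, if the wrist force passes 120 N, or if a joint passes its speed limit or range.

## Working session

There is one attempt and no reset: what is moved stays moved. The work goes in short steps, Python scripts to look and compute and a tool call to move; the robot and the scene stay as the last step left them, time stands still between calls to the robot, and variables do not carry over. Pictures are saved under pics/ and viewed, about 12 in all and at most 16, crops included, and the job is handed in when it is done.

Besides the shell and the picture viewer there is one more tool, called as name(argument=value, ...) on one line, values as JSON. arm_command: Moves the arm, as the interface text tells. Its arguments: {"type":"object","properties":{"increments":{"type":"array","items":{"type":"array","items":{"type":"number"}}}},"required":["increments"]}

```bash
mkdir -p pics
cat > h.py <<'E'
import numpy as np, cv2
from rig import manip
def snap(n):
    im,d=manip.snapshot(n); return im.copy(),d.copy()
def rays(n,px):
    c=manip.camera_info(n); px=np.atleast_2d(np.array(px,float))
    K=np.array([[c["fx"],0,c["cx"]],[0,c["fy"],c["cy"]],[0,0,1.]])
    u=cv2.undistortPoints(px.reshape(-1,1,2),K,np.array([c["k1"],0,0,0,0])).reshape(-1,2)
    R=np.array(c["R"]);t=np.array(c["t"])
    return u,R,t
def plane(n,px,z):
    u,R,t=rays(n,px); C=-R.T@t; d=np.c_[u,np.ones(len(u))]@R
    return C+d*((z-C[2])/d[:,2])[:,None]
def cloud(n,d):
    h,w=d.shape; g=np.stack(np.meshgrid(np.arange(w),np.arange(h)),-1).reshape(-1,2)
    u,R,t=rays(n,g); P=(np.c_[u,np.ones(len(u))]*d.reshape(-1,1)-t)@R
    P[d.reshape(-1)==0]=np.nan
    return P.reshape(h,w,3)
def proj(n,X):
    c=manip.camera_info(n);p=np.atleast_2d(X)@np.array(c["R"]).T+np.array(c["t"]);s=p[:,:2]/p[:,2:]
    s=s*(1+c["k1"]*(s**2).sum(1,keepdims=True)); return s*[c["fx"],c["fy"]]+[c["cx"],c["cy"]]
E
python3 - <<'E'
from h import *
o=manip.observe(); print(o)
for n in("scene","top"):
    c=manip.camera_info(n); print(n,c, -np.array(c["R"]).T@np.array(c["t"]))
    im,d=snap(n); cv2.imwrite(f"pics/{n}0.png",im); np.save(f"pics/{n}0.npy",d)
E
```

```text
{'clock': 0.0, 'joints': array([ 1.26250009e+00,  3.07551242e-01,  1.50763888e+00, -7.56898006e-06,
        1.32839641e+00, -7.34757792e-02]), 'qvel': array([ 1.37684627e-03,  7.70305934e-04,  6.63893642e-04, -3.64187996e-04,
        9.64720463e-05, -3.79291026e-04]), 'joint_efforts': array([-1.05606359e-03, -4.57527673e+01, -2.51925409e+01, -8.31137936e-05,
        1.31854060e-02,  5.91680774e-06]), 'tcp_pos': array([0.13357233, 0.55850952, 0.19930657]), 'tcp_rot': array([[-9.72556514e-01,  2.32666004e-01, -5.98014200e-04],
       [ 2.32666731e-01,  9.72554664e-01, -1.90210577e-03],
       [ 1.39046150e-04, -1.98904337e-03, -9.99998012e-01]]), 'wrist_force': array([-0.39706359,  0.17094123, -0.11024939]), 'ft_torque': array([0.03534308, 0.03177374, 0.04228844]), 'grip_width': 0.0856144745304679}
scene {'fx': 423.9262091564346, 'fy': 423.9262091564346, 'cx': 327.7912626267163, 'cy': 197.45515476382946, 'k1': -0.032720739442963755, 'R': array([[-0.81930858,  0.57309937,  0.01704571],
       [ 0.33232938,  0.49890787, -0.80040497],
       [-0.46721582, -0.65011387, -0.59921726]]), 't': array([ 0.39529647, -0.09418344,  1.27822325])} [0.95237585 0.65143537 0.68381043]
top {'fx': 507.0041486104244, 'fy': 507.0041486104244, 'cx': 311.05649852245364, 'cy': 198.70414544858906, 'k1': -0.010227979719461705, 'R': array([[-1.69335557e-02, -9.99852227e-01, -2.96286446e-03],
       [-9.81005067e-01,  1.71869261e-02, -1.93219221e-01],
       [ 1.93241591e-01, -3.65303391e-04, -9.81151137e-01]]), 't': array([0.03528649, 0.52257213, 1.21303052])} [0.27883548 0.02674299 1.2912418 ]
```

View pics/top0.png

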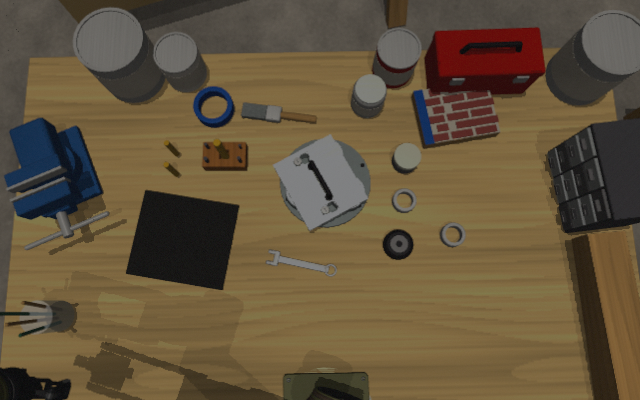

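View pics/scene0.png

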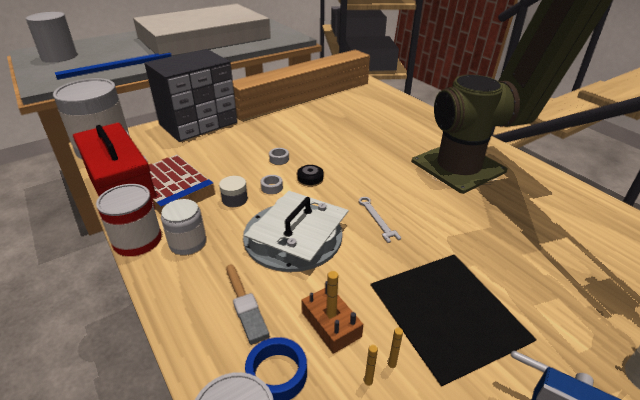

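Top view: guard with handle at (320,172) on the base; stud heads at about (298,158) and (331,208). Cups are grey rings at (404,200) and (453,235). The drift stands in the punch block at (220,150), and the loose brass rods at (170,145) and (170,168) are look-alikes. The blue ring at (213,106) is tape, the black wheel is at (398,244), the jar at (406,157) and the mat at (183,240).

Run:
```python
from h import *
im=cv2.imread("pics/top0.png"); d=np.load("pics/top0.npy"); P=cloud("top",d)
hsv=cv2.cvtColor(im,cv2.COLOR_BGR2HSV)
# crop views
a=cv2.resize(im[125:240,265:480],None,fx=3.7,fy=3.7,interpolation=cv2.INTER_CUBIC); cv2.imwrite("pics/c1.png",a)
Z=P[...,2]
def rep(name,m,box):
    mm=np.zeros_like(m);x0,y0,x1,y1=box;mm[y0:y1,x0:x1]=m[y0:y1,x0:x1]
    q=P[mm]; px=np.argwhere(mm)[:,::-1].astype(np.float32)
    r=cv2.minAreaRect(q[:,:2].astype(np.float32)*1000)
    print(name,len(q),"mean",q.mean(0).round(4),"zmed",np.median(q[:,2]).round(4),"rect",np.round(r[0],1),np.round(r[1],1),round(r[2],1))
sat=hsv[...,1]; v=hsv[...,2]
rep("guard",(Z>.044)&(Z<.056),(262,120,380,240))
rep("handle",(Z>.078)&(Z<.1)&(v<90),(262,120,380,240))
rep("base",(Z>.006)&(Z<.06),(262,120,380,240))
rep("cupA",(Z>.02)&(Z<.032),(385,185,420,216))
rep("cupB",(Z>.02)&(Z<.032),(435,218,470,250))
rep("wheel",(Z>.02)&(Z<.036),(378,225,418,263))
rep("mat",(v<60)&(Z<.012)&(Z>-.01),(115,180,250,300))
rep("blocktop",(Z>.032)&(Z<.048),(195,130,255,180))
rep("drift",(Z>.12)&(Z<.16),(195,125,255,180))
rep("rodA",(Z>.04)&(Z<.16),(155,130,185,158))
rep("rodB",(Z>.04)&(Z<.16),(155,159,185,182))
rep("jar",(Z>.045)&(Z<.062),(388,140,425,175))
```

```text
guard 4564 mean [0.5673 0.0018 0.0501] zmed 0.0501 rect [567.7   3.2] [198.  182.8] 28.4
handle 176 mean [0.5666 0.003  0.0908] zmed 0.0909 rect [568.    3.4] [101.2  10.6] 28.2
base 6357 mean [ 0.5696 -0.0078  0.0405] zmed 0.0489 rect [586.1   0.9] [304.9 318.2] 89.0
cupA 228 mean [ 0.5214 -0.2114  0.0257] zmed 0.0258 rect [ 522.1 -211.4] [57.2 58.8] 43.4
cupB 239 mean [ 0.4319 -0.3274  0.026 ] zmed 0.0259 rect [ 431.9 -327.8] [58.1 59.8] 46.3
wheel 705 mean [ 0.4095 -0.1899  0.0293] zmed 0.0297 rect [ 410.6 -190.8] [73.7 73.3] 87.0
mat 8166 mean [0.4322 0.355  0.0063] zmed 0.0063 rect [434.5 355.7] [251.5 219.3] 79.6
blocktop 881 mean [0.6431 0.245  0.0403] zmed 0.0404 rect [645.6 247.3] [112.1  67.1] 90.0
drift 69 mean [0.6446 0.2462 0.136 ] zmed 0.1385 rect [646.  247.6] [18.3 18.1] 66.6
rodA 82 mean [0.6587 0.3771 0.0793] zmed 0.0846 rect [660.3 378.6] [13.  14.3] 87.9
rodB 75 mean [0.6039 0.3753 0.0796] zmed 0.0869 rect [605.1 376.9] [13.6 13.5] 77.3
jar 563 mean [ 0.6289 -0.2183  0.0547] zmed 0.0549 rect [ 630.3 -218.5] [65.4 67.3] 81.1
```

View pics/c1.png

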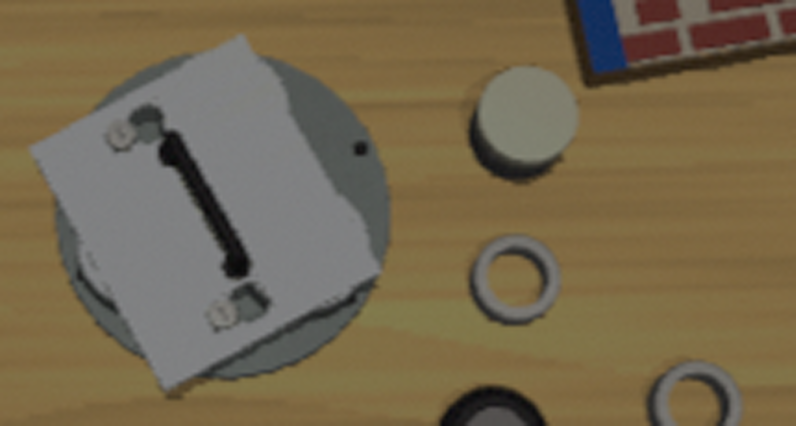

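Candidates:
- Drift: (220,150) in the block, 18 mm wide with its top at about 0.14 m. I choose this one; the thin 13 mm rods at (170,145) and (170,168) are the look-alikes.
- Cups: the 58 mm rings at (404,200) and (453,235), not the tape at (213,106) or the wheel at (398,244).
- Guard: only one. The crop shows the heads in the lower-left narrow slot ends, so the guard slides down-left in the picture, along world (-0.475, 0.88).

I go to the handle first.

arm_command(increments=[[5,3.1,-3.97,0,3],[5,3.1,-3.97,0,3],[5,3.1,-3.97,0,3],[5,3.1,-3.97,0,3],[5,3.1,-3.97,0,3],[5,3.1,-3.97,0,3],[5,3.1,-3.97,0,3],[5,3.1,-3.97,0,3]])

```text
clock: 1.1
tcp_pos: [0.3823, 0.2401, 0.2]
tcp_rot: [[-0.983, -0.185, -0.0], [-0.185, 0.983, -0.0], [0.0, -0.0, -1.0]]
wrist_force: [0.6, 0.7, 0.6]
grip_width: 0.0502
```

arm_command(increments=[[5,3.1,-3.97,-1,3],[5,3.1,-3.97,-1,3],[5,3.1,-3.97,-1,3],[5,3.1,-3.97,-1,3],[5,3.1,-3.97,-1,3],[5,3.1,-3.97,-1,3],[5,0,0,0,0],[5,0,0,0,0]])

```text
clock: 2.1
tcp_pos: [0.5668, 0.0035, 0.1395]
tcp_rot: [[-0.879, -0.477, -0.002], [-0.477, 0.879, 0.001], [0.002, 0.002, -1.0]]
wrist_force: [-0.1, 0.4, 0.5]
grip_width: 0.0497
```

arm_command(increments=[[5,0,0,-3.0,0],[5,0,0,-3.0,0],[5,0,0,-1.2,0],[5,0,0,0,0],[0,0,0,0,0],[0,0,0,0,0],[0,0,0,0,0],[0,0,0,0,0]])

```text
clock: 3.1
tcp_pos: [0.568, 0.0033, 0.0686]
tcp_rot: [[-0.879, -0.478, 0.001], [-0.478, 0.879, -0.0], [-0.001, -0.0, -1.0]]
wrist_force: [-1.1, -0.1, -0.5]
grip_width: -0.0001
```

Run:
```python
from h import *
print(manip.observe()["grip_width"])
im,d=snap("scene"); a=cv2.resize(im[130:290,200:400],None,fx=3.5,fy=3.5,interpolation=cv2.INTER_CUBIC); cv2.imwrite("pics/s1.png",a)
```

```text
-0.00012897298702564311
```

View pics/s1.png

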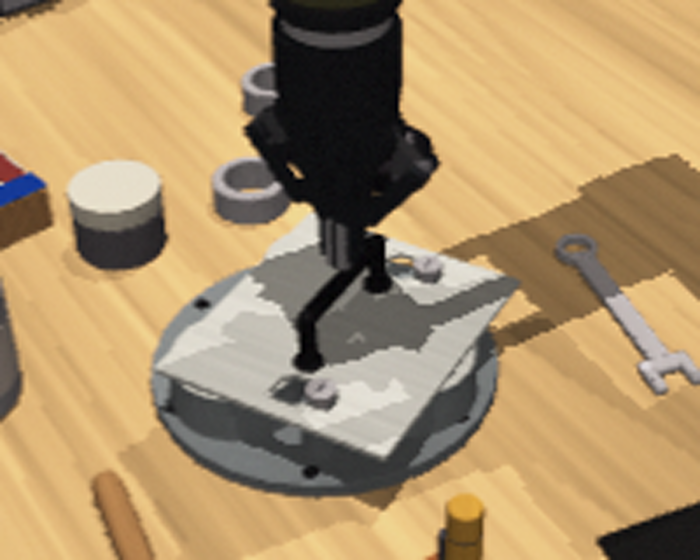

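Run:
```python
from h import *
o=manip.observe(); print(o["tcp_pos"],o["grip_width"])
im,d=snap("scene"); P=cloud("scene",d)
f=lambda p:((p-[200,130])*3.5).round(0)
print("tcp crop",f(proj("scene",o["tcp_pos"])),"handle",f(proj("scene",[[.567,.003,.086],[.607,.0245,.086],[.527,-.0185,.086]])))
for c in[(335,255),(330,270),(350,270),(330,290),(320,300),(306,325),(378,245),(306,350),(320,390),(430,265)]:
    x,y=c[0]/3.5+200,c[1]/3.5+130; print(c,P[int(round(y)),int(round(x))].round(4))
it,dt=snap("top"); print("top tcp",proj("top",o["tcp_pos"]))
cv2.imwrite("pics/t1.png",cv2.resize(it[125:240,262:400],None,fx=5,fy=5,interpolation=cv2.INTER_CUBIC))
```

```text
[0.56793555 0.00335146 0.06845569] 5.375044526867246e-05
tcp crop [[345. 299.]] handle [[345. 278.]
 [309. 318.]
 [379. 240.]]
(335, 255) [0.5777 0.0107 0.1136]
(330, 270) [ 0.5489 -0.0489  0.051 ]
(350, 270) [ 0.5614 -0.      0.0883]
(330, 290) [0.5866 0.0155 0.0925]
(320, 300) [0.5983 0.0223 0.0939]
(306, 325) [0.6134 0.0299 0.0863]
(378, 245) [ 0.5306 -0.0143  0.0863]
(306, 350) [0.6124 0.0264 0.0631]
(320, 390) [0.6214 0.0583 0.0592]
(430, 265) [ 0.4964 -0.0018  0.0619]
top tcp [[319.9863746  179.42557533]]
```

View pics/t1.png

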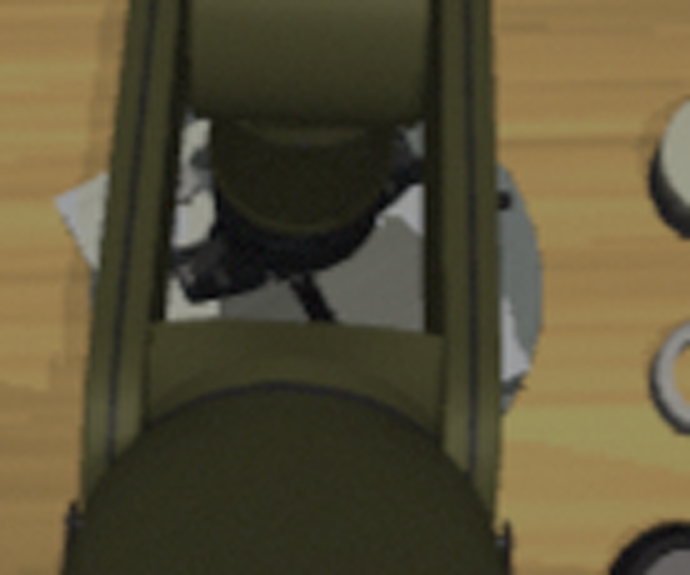

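Run:
```python
from h import *
im,d=snap("scene"); P=cloud("scene",d)
for y in range(186,220,2):
    print(y,[ (P[y,x]*1000).round(0).astype(int).tolist() if P[y,x,0]==P[y,x,0] else None for x in (291,294,297,300,303)])
cv2.imwrite("pics/s2.png",cv2.resize(im[165:235,260:340],None,fx=8,fy=8,interpolation=cv2.INTER_NEAREST))
```

```text
186 [[583, 1, 156], [577, 3, 155], [575, 13, 160], [575, 25, 167], [558, 9, 151]]
188 [[584, 2, 151], [577, 4, 150], [576, 15, 156], [572, 20, 157], [565, 21, 155]]
190 [[584, 3, 147], [578, 5, 145], [575, 12, 148], [572, 20, 152], [568, 26, 154]]
192 [[584, 2, 141], [577, 2, 138], [578, 16, 147], [573, 20, 147], [568, 25, 148]]
194 [[580, -5, 129], [579, 5, 135], [575, 12, 138], [569, 14, 137], [559, 11, 131]]
196 [[579, -8, 122], [579, 4, 129], [574, 10, 131], [569, 14, 132], [562, 15, 129]]
198 [[581, -6, 118], [579, 5, 125], [575, 11, 127], [570, 16, 127], [561, 13, 122]]
200 [[580, -7, 112], [580, 6, 120], [575, 11, 121], [570, 16, 122], [561, 13, 116]]
202 [[544, -71, 50], [580, 6, 114], [576, 12, 116], [569, 14, 115], [562, 14, 111]]
204 [[548, -64, 50], [579, 4, 107], [576, 12, 111], [570, 15, 110], [550, -5, 89]]
206 [[553, -56, 51], [547, -52, 51], [575, 10, 104], [562, 1, 92], [554, 1, 88]]
208 [[558, -47, 53], [550, -47, 50], [572, 4, 93], [565, 5, 90], [532, -35, 50]]
210 [[562, -41, 52], [581, 7, 93], [574, 8, 91], [565, 5, 84], [539, -24, 54]]
212 [[565, -36, 52], [584, 11, 91], [577, 12, 89], [547, -25, 50], [540, -22, 50]]
214 [[595, 17, 94], [586, 15, 89], [558, -21, 52], [550, -19, 50], [544, -16, 50]]
216 [[598, 21, 93], [589, 18, 87], [562, -14, 53], [555, -12, 50], [548, -10, 49]]
218 [[599, 22, 88], [571, -13, 51], [565, -9, 51], [559, -5, 51], [553, -2, 50]]
```

View pics/s2.png

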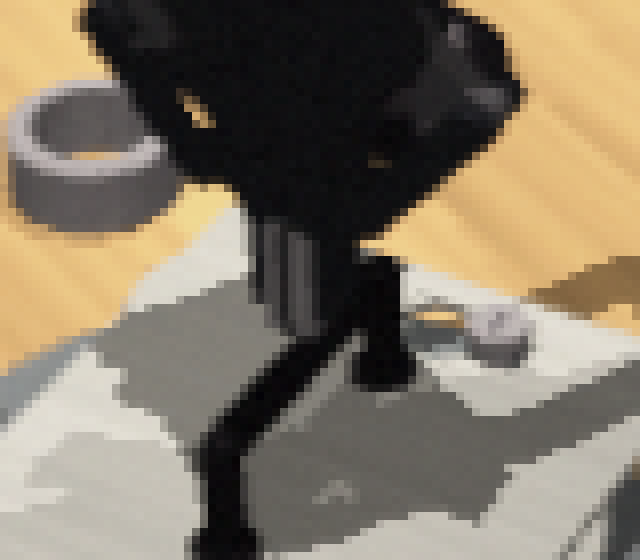

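The fingers closed on air. The depth puts the closed fingertips at about z = 0.103 m while the TCP reads 0.0685, so the true tip is roughly 34 mm higher than reported. I open, go down in two checked steps and measure the tips again.

arm_command(increments=[[5,0,0,0,0],[5,0,0,0,0],[5,0,0,0,0],[5,0,0,0,0],[5,0,0,-0.7,0],[5,0,0,-0.7,0],[5,0,0,-0.6,0],[5,0,0,0,0]])

```text
clock: 4.3
tcp_pos: [0.5671, 0.0035, 0.0473]
tcp_rot: [[-0.878, -0.478, -0.002], [-0.478, 0.878, 0.0], [0.001, 0.001, -1.0]]
wrist_force: [-0.0, -0.0, -0.1]
grip_width: 0.0502
```

Run:
```python
from h import *
o=manip.observe(); print(o["tcp_pos"],o["wrist_force"],o["grip_width"],o["joints"])
im,d=snap("scene"); P=cloud("scene",d)
cv2.imwrite("pics/s3.png",cv2.resize(im[150:240,250:350],None,fx=6,fy=6,interpolation=cv2.INTER_NEAREST))
```

```text
[0.56711954 0.00346134 0.04733902] [-0.03452539 -0.04217284 -0.13797421] 0.05017520490794734 [-6.83619930e-02  4.52349627e-01  1.71378697e+00 -2.25229921e-05
  9.77202701e-01 -2.13739150e+00]
```

View pics/s3.png

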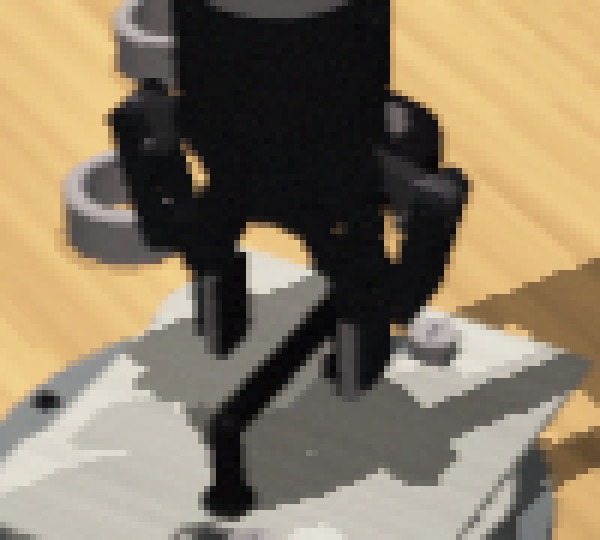

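Run:
```python
from h import *
im,d=snap("scene"); P=cloud("scene",d)
for y in range(206,220):
    print(y,[ (P[y,x]*1000).round(0).astype(int).tolist() if P[y,x,0]==P[y,x,0] else None for x in (286,288,307,309,311)])
```

```text
206 [[590, -13, 96], [581, -21, 86], [563, 32, 113], [560, 36, 114], [557, 40, 115]]
207 [None, [581, -20, 84], [565, 36, 113], [558, 33, 109], [558, 40, 113]]
208 [[589, -16, 87], [563, -54, 51], [564, 33, 108], [558, 33, 106], [557, 40, 110]]
209 [[590, -14, 86], [565, -49, 52], [564, 35, 107], [558, 33, 103], [557, 39, 106]]
210 [[570, -51, 50], [567, -48, 50], [564, 34, 103], [560, 36, 103], [557, 39, 103]]
211 [[572, -48, 50], [568, -45, 50], [563, 32, 99], [559, 34, 98], [556, 38, 100]]
212 [[574, -43, 51], [571, -40, 52], [563, 33, 96], [560, 36, 97], [556, 37, 96]]
213 [[577, -39, 52], [574, -35, 53], [564, 34, 95], [559, 34, 93], [556, 38, 94]]
214 [[579, -35, 53], [574, -34, 51], [565, 35, 93], [559, 33, 89], [557, 38, 92]]
215 [[581, -32, 52], [576, -31, 51], [564, 34, 89], [558, 33, 86], [532, 0, 52]]
216 [[581, -32, 49], [603, 18, 93], [563, 33, 85], [538, 1, 52], [533, 2, 50]]
217 [[584, -28, 50], [606, 22, 94], [541, -3, 48], [540, 4, 52], [534, 3, 49]]
218 [[610, 21, 93], [607, 23, 93], [544, 1, 49], [541, 6, 51], [537, 9, 51]]
219 [[612, 24, 93], [609, 27, 93], [547, 7, 51], [543, 8, 50], [540, 12, 51]]
```

The fingers straddle the bar and the tips are at z ≈ 0.084 m with the TCP at 0.047, so an offset of +34 to +37 mm is confirmed. I lower 14 mm more and close.

arm_command(increments=[[5,0,0,-0.7,0],[5,0,0,-0.7,0],[5,0,0,0,0],[0,0,0,0,0],[0,0,0,0,0],[0,0,0,0,0],[0,0,0,0,0],[0,0,0,0,0]])

```text
clock: 5.4
tcp_pos: [0.5681, 0.0033, 0.0345]
tcp_rot: [[-0.878, -0.478, 0.001], [-0.478, 0.878, -0.0], [-0.001, -0.001, -1.0]]
wrist_force: [0.6, -0.6, 2.7]
grip_width: 0.0101
```

arm_command(increments=[[0,-0.21,0.386,0,0],[0,-0.21,0.386,0,0],[0,-0.21,0.386,0,0],[0,-0.21,0.386,0,0],[0,-0.21,0.386,0,0],[0,0,0,0,0]])

```text
clock: 6.15
tcp_pos: [0.5572, 0.0234, 0.0344]
tcp_rot: [[-0.878, -0.478, 0.0], [-0.478, 0.878, 0.001], [-0.0, 0.0, -1.0]]
wrist_force: [1.0, -1.7, 4.7]
grip_width: 0.0099
```

arm_command(increments=[[0,0,0,0.4,0],[0,0,0,0.4,0],[0,0,0,0.4,0],[0,0,0,0,0]])

```text
clock: 6.65
tcp_pos: [0.5563, 0.0228, 0.0456]
tcp_rot: [[-0.878, -0.478, -0.002], [-0.478, 0.878, -0.0], [0.002, 0.001, -1.0]]
wrist_force: [1.5, -0.0, -9.0]
grip_width: 0.0101
```

arm_command(increments=[[0,0,0,0.4,0],[0,0,0,0.4,0],[0,0,0,0,0]])

```text
clock: 7.02
tcp_pos: [0.5579, 0.023, 0.0543]
tcp_rot: [[-0.879, -0.478, 0.001], [-0.478, 0.879, 0.0], [-0.001, -0.0, -1.0]]
wrist_force: [3.9, 1.7, -13.1]
grip_width: 0.0099
```

Run:
```python
from h import *
o=manip.observe(); print(o["tcp_pos"],o["wrist_force"],o["ft_torque"],o["grip_width"])
im,d=snap("scene"); P=cloud("scene",d)
cv2.imwrite("pics/s4.png",cv2.resize(im[150:290,200:370],None,fx=4,fy=4,interpolation=cv2.INTER_CUBIC))
```

```text
[0.55790463 0.02300738 0.05426337] [  3.9110622    1.68137046 -13.1243398 ] [ 0.16177627 -0.34052752  0.06398412] 0.009850515334202734
```

View pics/s4.png

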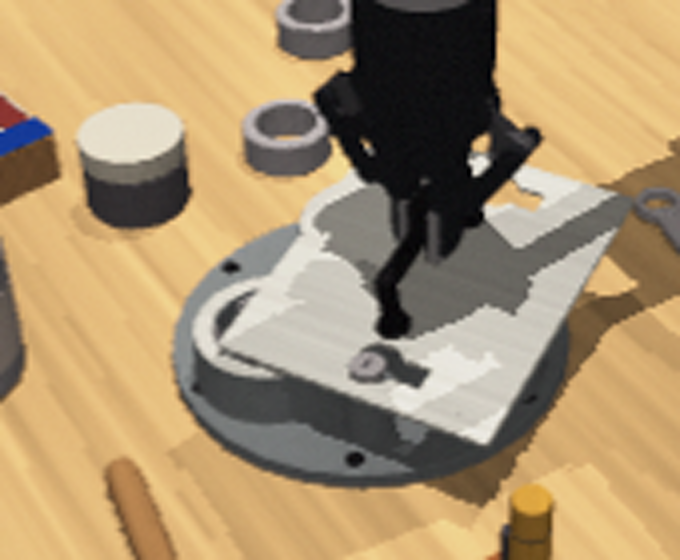

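Run:
```python
from h import *
im,d=snap("scene"); P=cloud("scene",d)
q=lambda x,y:(P[int(round(150+y/4)),int(round(200+x/4))]*1000).round(0)
for c in[(245,345),(480,430),(600,210),(330,205),(320,320),(450,380),(540,290),(300,250),(370,352),(362,362),(378,372),(405,372),(425,365),(500,165)]: print(c,q(*c))
pts=np.array([q(*c) for c in[(245,345),(480,430),(600,210),(320,320),(450,380),(540,290)]])
A=np.c_[pts[:,:2],np.ones(len(pts))]; s=np.linalg.lstsq(A,pts[:,2],rcond=None)[0]; print("slope deg",np.degrees(s[:2]),"res",(A@s-pts[:,2]).round(1))
```

```text
(245, 345) [664.   1.  52.]
(480, 430) [597. 134.  57.]
(600, 210) [453.  46.  86.]
(330, 205) [573. -63.  70.]
(320, 320) [622.  12.  57.]
(450, 380) [590.  93.  58.]
(540, 290) [514.  72.  72.]
(300, 250) [605. -41.  65.]
(370, 352) [615.  52.  60.]
(362, 362) [623.  56.  61.]
(378, 372) [620.  68.  60.]
(405, 372) [593.  52.  34.]
(425, 365) [595.  77.  60.]
(500, 165) [544.  73. 170.]
slope deg [-9.81073173 -2.88985195] res [-0.9 -1.1 -1.   0.7  1.1  1.2]
```

Stud 1 (the near one) still catches the guard and it has tilted about 10°. I set it down again and look at the head and slot.

arm_command(increments=[[0,0,0,-0.5,0],[0,0,0,-0.5,0],[0,0,0,-0.5,0],[0,0,0,-0.5,0],[0,0,0,0,0],[0,0,0,0,0]])

```text
clock: 7.88
tcp_pos: [0.557, 0.0224, 0.0352]
tcp_rot: [[-0.879, -0.478, 0.0], [-0.478, 0.879, -0.0], [0.0, -0.0, -1.0]]
wrist_force: [-4.3, -2.5, 6.4]
grip_width: 0.0098
```

Run:
```python
from h import *
o=manip.observe(); print(o["tcp_pos"],o["wrist_force"],o["ft_torque"],o["grip_width"])
im,d=snap("scene"); P=cloud("scene",d); np.save("pics/s5.npy",d); cv2.imwrite("pics/s5f.png",im)
cv2.imwrite("pics/s5.png",cv2.resize(im[180:270,240:370],None,fx=6,fy=6,interpolation=cv2.INTER_CUBIC))
# guard plane/yaw from top-surface cloud
Z=P[...,2]; hsv=cv2.cvtColor(im,cv2.COLOR_BGR2HSV)
m=np.zeros(Z.shape,bool); m[180:270,240:370]=True
m&=(Z>.046)&(Z<.054)&(hsv[...,1]<60)
m=cv2.morphologyEx(m.astype(np.uint8),cv2.MORPH_OPEN,np.ones((3,3)))
n,l,s,c=cv2.connectedComponentsWithStats(m); k=1+s[1:,4].argmax()
q=P[l==k]; print(cv2.minAreaRect((q[:,:2]*1000).astype(np.float32)), q[:,2].mean(),q[:,2].std())
```

```text
[0.55695053 0.02235876 0.03518753] [-4.29037086 -2.45128447  6.40331858] [-0.05600105  0.30448818 -0.02354681] 0.00982098056954735
((561.279052734375, 20.149574279785156), (196.8971710205078, 174.16534423828125), 28.8061580657959) 0.050478749016243524 0.0012936364479633
```

View pics/s5.png

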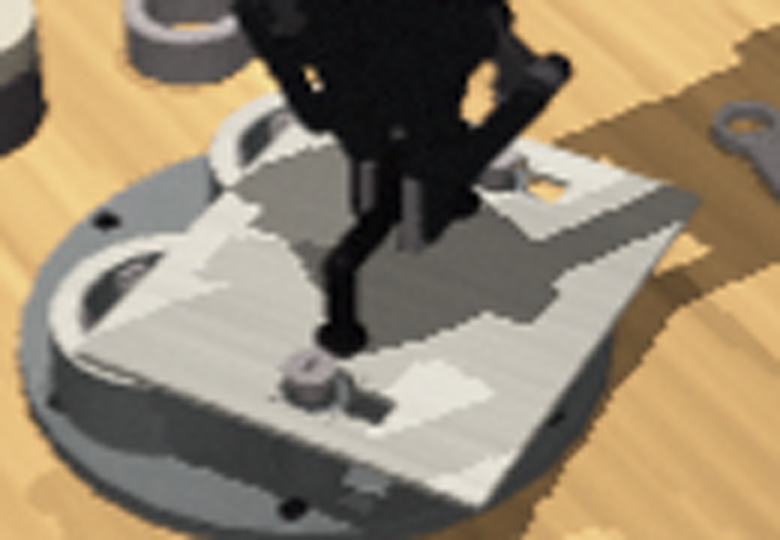

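Run:
```python
from h import *
f=lambda x,y:(240+x/6,180+y/6)
top=plane("scene",[f(312,362)],.060)[0]; print("head top c",top)   # head top ellipse centre
for n,c in dict(end=(396,405),endb=(372,422),enda=(392,398),widefar=(355,372),joint=(345,405)).items(): print(n,plane("scene",[f(*c)],.050)[0].round(4))
im=cv2.imread("pics/s5f.png"); yg=np.array([-.478,.878,0]);xg=np.array([.878,.478,0])
s=np.array([.617,.061,.05])
out=cv2.resize(im[210:260,275:320],None,fx=12,fy=12,interpolation=cv2.INTER_CUBIC)
def dr(P,col):
    p=((proj("scene",P)-[275,210]+.5)*12).astype(int); cv2.polylines(out,[p.reshape(-1,1,2)],True,col,1)
t=np.linspace(0,2*np.pi,40)[:,None]
dr(s+13*.001*(np.cos(t)*xg+np.sin(t)*yg),(0,0,255))
dr(s+[0,0,.01]+10*.001*(np.cos(t)*xg+np.sin(t)*yg),(0,255,0))
dr(s+.022*yg+7.5*.001*(np.cos(t)*xg+np.sin(t)*yg),(255,0,0))
cv2.imwrite("pics/s6.png",out)
```

```text
head top c [0.61892759 0.05839577 0.06      ]
end [0.6003 0.0851 0.05  ]
endb [0.6121 0.0877 0.05  ]
enda [0.5996 0.0813 0.05  ]
widefar [0.6034 0.0622 0.05  ]
joint [0.6155 0.0749 0.05  ]
```

View pics/s6.png

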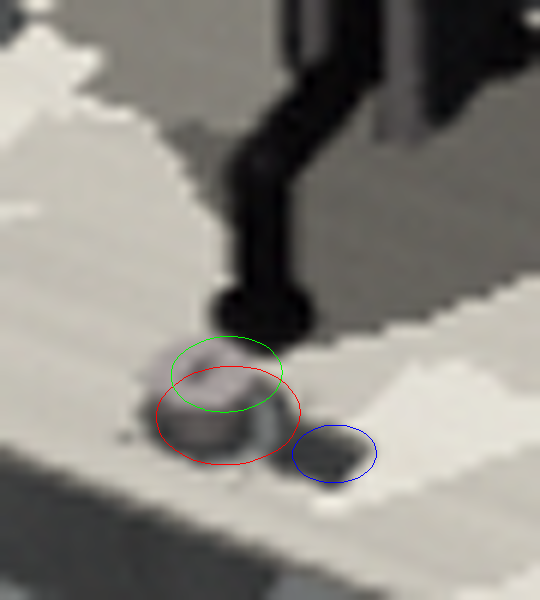

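Run:
```python
from h import *
im=cv2.imread("pics/top0.png")
p=plane("top",[(265+121.5/3.7-.36,125+132/3.7-.36),(265+222/3.7-.36,125+313/3.7-.36)],.06); print(p.round(4)); v=p[0]-p[1]; print("len",np.linalg.norm(v[:2]),"yaw",np.degrees(np.arctan2(v[1],v[0])))
# flange circle: contour of base vs wood by saturation at flange z=.012
hsv=cv2.cvtColor(im,cv2.COLOR_BGR2HSV); m=np.zeros(im.shape[:2],np.uint8); m[125:240,265:380]=(hsv[125:240,265:380,1]<70)*255
m=cv2.morphologyEx(m,cv2.MORPH_CLOSE,np.ones((7,7))); c=max(cv2.findContours(m,0,2)[0],key=cv2.contourArea)[:,0]
w=plane("top",c,.012)[:,:2]
# robust circle r=.118
from scipy.optimize import least_squares
r=least_squares(lambda q:np.hypot(*(w-q).T)-.118,[.574,-.009],loss="soft_l1",f_scale=.002); print("base c",r.x, np.median(abs(r.fun)))
```

```text
[[ 0.6202  0.0587  0.06  ]
 [ 0.4943 -0.0067  0.06  ]]
len 0.1419481362273932 yaw 27.471232566843245
base c [ 0.5750273  -0.00783372] 0.0021087571579731096
```

The heads measured in the first top view are 142 mm apart with a yaw of 27.5°, while my grip stands at 28.5° and about 2 mm too far along. I correct both and lift again.

arm_command(increments=[[0,0.05,-0.09,0,-0.5],[0,0.05,-0.09,0,-0.5],[0,0,0,0,0],[0,0,0,0.3,0],[0,0,0,0.3,0],[0,0,0,0.3,0],[0,0,0,0,0],[0,0,0,0,0]])

```text
clock: 8.93
tcp_pos: [0.5582, 0.0208, 0.0429]
tcp_rot: [[-0.887, -0.462, -0.0], [-0.462, 0.887, -0.0], [0.0, 0.0, -1.0]]
wrist_force: [0.4, 1.0, -4.7]
grip_width: 0.01
```

```bash
cat > tilt.py <<'E'
from h import *
o=manip.observe(); print(o["tcp_pos"].round(4),o["wrist_force"].round(1),o["ft_torque"].round(2))
im,d=snap("scene"); P=cloud("scene",d)
Z=P[...,2]; hsv=cv2.cvtColor(im,cv2.COLOR_BGR2HSV)
m=np.zeros(Z.shape,bool); m[170:275,230:380]=True
m&=(Z>.05)&(Z<.12)&(hsv[...,1]<60)&(hsv[...,2]>75)
q=P[m]; 
for _ in range(4):
    A=np.c_[q[:,:2],np.ones(len(q))]; s=np.linalg.lstsq(A,q[:,2],rcond=None)[0]; r=abs(A@s-q[:,2]); q=q[r<max(.002,2*np.median(r))]
print("slope deg",np.degrees(s[:2]).round(2),"z at handle",s@[.557,.022,1],"n",len(q),cv2.minAreaRect((q[:,:2]*1000).astype(np.float32)))
E
python3 tilt.py
```

```text
[0.5582 0.0208 0.0429] [ 0.4  1.  -4.7] [-0.02  0.02  0.03]
slope deg [-2.42 -0.51] z at handle 0.058245184076244974 n 2998 ((602.6857299804688, -58.7474365234375), (194.84326171875, 350.50946044921875), 28.480722427368164)
```

arm_command(increments=[[0,0,0,0.4,0],[0,0,0,0.4,0],[0,0,0,0.4,0],[0,0,0,0.4,0],[0,0,0,0,0],[0,0,0,0,0]])

```text
clock: 9.72
tcp_pos: [0.5582, 0.0209, 0.0592]
tcp_rot: [[-0.887, -0.463, -0.0], [-0.463, 0.887, -0.0], [0.0, 0.0, -1.0]]
wrist_force: [0.4, 0.1, -4.8]
grip_width: 0.0103
```

```bash
python3 tilt.py
```

```text
[0.5582 0.0209 0.0592] [ 0.4  0.1 -4.8] [-0.03 -0.    0.05]
slope deg [-2.49 -0.61] z at handle 0.0744068191482913 n 2680 ((559.1957397460938, 19.625648498535156), (196.38543701171875, 169.11126708984375), 27.962203979492188)
```

The guard is free: it weighs 4.8 N and carries no torque. I carry it to the mat.

arm_command(increments=[[0,0,0,2,0],[0,-1.24,3.35,0,-3.8],[0,-1.24,3.35,0,-3.8],[0,-1.24,3.35,0,-3.8],[0,-1.24,3.35,0,-3.8],[0,-1.24,3.35,0,-3.8],[0,-1.24,3.35,0,-3.8],[0,-1.24,3.35,0,-3.8]])

```text
clock: 10.78
tcp_pos: [0.4709, 0.2564, 0.079]
tcp_rot: [[-1.0, -0.014, -0.0], [-0.014, 1.0, -0.0], [0.0, -0.0, -1.0]]
wrist_force: [0.7, -0.2, -3.6]
grip_width: 0.0099
```

arm_command(increments=[[0,-1.24,3.35,0,-3.8],[0,-1.24,3.35,0,-3.8],[0,-1.24,3.35,0,-3.8],[0,0,0,0,0],[0,0,0,-2.5,0],[0,0,0,-2.5,0],[0,0,0,-1.5,0],[0,0,0,0,0]])

```text
clock: 11.78
tcp_pos: [0.4336, 0.3548, 0.013]
tcp_rot: [[-0.983, 0.182, -0.002], [0.182, 0.983, -0.002], [0.002, -0.002, -1.0]]
wrist_force: [0.5, -0.0, -4.0]
grip_width: 0.0101
```

```bash
cat > mat.py <<'E'
from h import *
o=manip.observe(); print(o["tcp_pos"].round(4),o["wrist_force"].round(1),o["ft_torque"].round(2))
im,d=snap("scene"); P=cloud("scene",d); Z=P[...,2]; hsv=cv2.cvtColor(im,cv2.COLOR_BGR2HSV)
near=np.hypot(P[...,0]-.4345,P[...,1]-.3557)<.16
m=near&(hsv[...,1]<60)&(hsv[...,2]>75)&(Z<.1)&(Z>-.005)
m=cv2.morphologyEx(m.astype(np.uint8),cv2.MORPH_OPEN,np.ones((3,3))); n,l,s,_=cv2.connectedComponentsWithStats(m); q=P[l==1+s[1:,4].argmax()]
A=np.c_[q[:,:2],np.ones(len(q))]; f=np.linalg.lstsq(A,q[:,2],rcond=None)[0]
print("guard z",np.percentile(q[:,2],[5,50,95]).round(4),"slope",np.degrees(f[:2]).round(1),cv2.minAreaRect((q[:,:2]*1000).astype(np.float32)))
cv2.imwrite("pics/m.png",im)
E
python3 mat.py
```

```text
[0.4336 0.3548 0.013 ] [ 0.5 -0.  -4. ] [-0.01  0.06  0.07]
guard z [0.0227 0.027  0.0321] slope [-2.6  1. ] ((433.61077880859375, 345.92852783203125), (186.95005798339844, 193.2906951904297), 80.16109466552734)
```

arm_command(increments=[[0,0,0,-0.6,0],[0,0,0,-0.5,0],[0,0,0,-0.3,0],[0,0,0,-0.2,0],[0,0,0,-0.1,0],[0,0,0,0,0]])

```text
clock: 12.58
tcp_pos: [0.4342, 0.356, -0.0026]
tcp_rot: [[-0.983, 0.181, -0.0], [0.181, 0.983, 0.0], [0.0, 0.0, -1.0]]
wrist_force: [-1.5, 0.4, -1.5]
grip_width: 0.0099
```

```bash
python3 mat.py
```

```text
[ 0.4342  0.356  -0.0026] [-1.5  0.4 -1.5] [-0.03  0.06 -0.  ]
guard z [0.0091 0.012  0.0149] slope [-1.2  0.4] ((432.0549011230469, 352.8223876953125), (175.51181030273438, 200.44664001464844), 79.76072692871094)
```

arm_command(increments=[[0,0,0,-0.2,0],[0,0,0,0,0],[5,0,0,0,0],[5,0,0,0,0],[5,0,0,0,0],[5,0,0,2.5,0],[5,0,0,5,0],[5,0,0,5,0]])

```text
clock: 13.62
tcp_pos: [0.4341, 0.3556, 0.1211]
tcp_rot: [[-0.983, 0.182, -0.001], [0.182, 0.983, -0.001], [0.001, -0.001, -1.0]]
wrist_force: [0.4, 0.9, -0.3]
grip_width: 0.05
```

```bash
cat > meas.py <<'E'
from h import *
from scipy.optimize import least_squares
def circ(w,r,c0):
    f=least_squares(lambda q:np.hypot(*(w-q).T)-r,c0,loss="soft_l1",f_scale=.001); return f.x,np.median(abs(f.fun))
def cup(n,P,c0,z=.026,rad=.05):
    m=(abs(P[...,2]-z)<.005)&(np.hypot(P[...,0]-c0[0],P[...,1]-c0[1])<rad)
    q=P[m]; 
    if len(q)<60: return None
    # outer edge on plane: contour pixels
    c=max(cv2.findContours(m.astype(np.uint8),0,2)[0],key=cv2.contourArea)
    w=plane(n,c[:,0],z)[:,:2]; return circ(w,.0295,w.mean(0)),len(q)
E
python3 - <<'E'
from meas import *
im,d=snap("top"); P=cloud("top",d); np.save("pics/t2.npy",d); cv2.imwrite("pics/t2f.png",im)
for c in[(.522,-.211),(.432,-.3275)]: print(cup("top",P,c))
O=np.array([.5762,-.0104]); yaw=np.radians(27.5)
Z=P[...,2]
for k,a in enumerate((90,210,330)):
    c=O+.064*np.array([np.cos(yaw+np.radians(a)),np.sin(yaw+np.radians(a))])
    # boss-face pixels near this bore; inner hole contour
    near=np.hypot(P[...,0]-c[0],P[...,1]-c[1])<.047
    face=(abs(Z-.045)<.004)&near
    q=P[face][:,:2]; rr=np.hypot(*(q-c).T)
    # outer hull circle
    h=cv2.convexHull((q*1000).astype(np.float32)); ec,er=cv2.minEnclosingCircle(h)
    print(k+1,c.round(4),"enclosing",np.round(ec,1),round(er,1),"mean",q.mean(0).round(4),"rmin/max",rr.min(),rr.max())
cv2.imwrite("pics/t2.png",cv2.resize(im[120:245,260:480],None,fx=3.5,fy=3.5,interpolation=cv2.INTER_CUBIC))
E
python3 mat.py
```

```text
((array([ 0.52191227, -0.21247581]), np.float64(0.0009277439488371564)), 223)
((array([ 0.43203169, -0.32774773]), np.float64(0.0008003561109851919)), 232)
1 [0.5466 0.0464] enclosing [546.2  44.2] 45.4 mean [0.5463 0.0444] rmin/max 0.029954029086209276 0.04660655170196628
2 [ 0.5418 -0.0644] enclosing [542.1 -63.4] 46.1 mean [ 0.5431 -0.0628] rmin/max 0.030067810456849708 0.04697805270422156
3 [ 0.6401 -0.0132] enclosing [638.5 -13.8] 45.4 mean [ 0.639  -0.0137] rmin/max 0.02960243366536954 0.04685158711323906
[0.438  0.3585 0.1284] [2.4 1.3 2.7] [ 0.12 -0.05  0.02]
guard z [0.0081 0.0103 0.0124] slope [0.  0.2] ((434.46832275390625, 352.9965515136719), (174.17529296875, 198.4669647216797), 79.36370086669922)
```

View pics/t2.png

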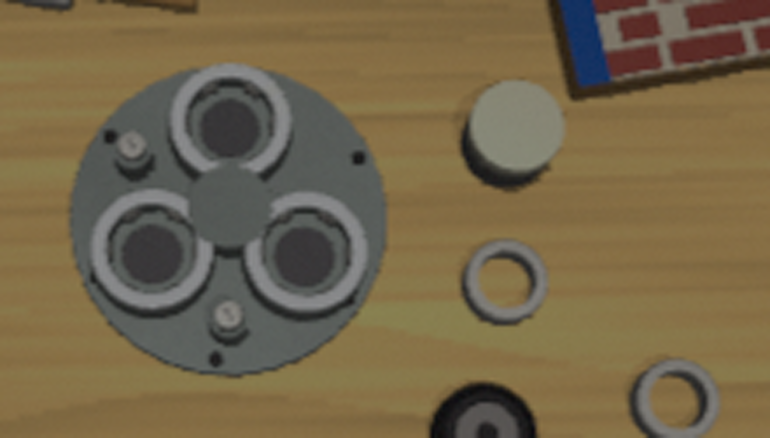

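The top view with the guard off shows bore 1 at the lower left, bore 2 at the lower right and bore 3 at the top, with cups A and B unmoved. The guard lies flat on the mat with its top at 10 mm. I refine the bores with ring fits.

Run:
```python
from meas import *
im=cv2.imread("pics/t2f.png"); g=cv2.cvtColor(im,cv2.COLOR_BGR2GRAY).astype(np.float32)
res=[]
for n,img in(("top",g),("scene",cv2.cvtColor(cv2.imread("pics/m.png"),cv2.COLOR_BGR2GRAY).astype(np.float32))):
  O=np.array([.5756,-.011]); yaw=np.radians(27.5); out=[]
  for k,a in enumerate((90,210,330)):
    c=O+.064*np.array([np.cos(yaw+np.radians(a)),np.sin(yaw+np.radians(a))])
    for it in range(2):
      E=[]
      for t in np.arange(0,2*np.pi,.1):
        r=np.arange(.038,.050,.0005)
        p=proj(n,np.c_[c[0]+r*np.cos(t),c[1]+r*np.sin(t),np.full(len(r),.045)]).astype(np.float32)
        s=cv2.remap(img,p[:,0][None],p[:,1][None],cv2.INTER_LINEAR)[0]
        gr=s[4:]-s[:-4]; i=gr.argmin()
        if gr[i]<-12: E.append(c+r[i+2]*np.array([np.cos(t),np.sin(t)]))
      c,e=circ(np.array(E),.044,c)
    out.append(c); print(n,k+1,c.round(4),len(E),round(e*1000,2))
  out=np.array(out); o=out.mean(0); v=out-o
  ang=[np.degrees(np.arctan2(*v[i][::-1]))-a for i,a in enumerate((90,210,330))]
  print("O",o.round(4),"yaw",np.mod(ang,360).round(1),"r",np.hypot(*v.T).round(4))
```

```text
top 1 [0.5455 0.0464] 57 0.48
top 2 [ 0.5417 -0.0642] 56 0.47
top 3 [ 0.6395 -0.0122] 48 0.46
O [ 0.5756 -0.01  ] yaw [28. 28. 28.] r [0.0639 0.0639 0.0639]
scene 1 [0.5466 0.0444] 57 0.51
scene 2 [ 0.5424 -0.0672] 30 0.36
scene 3 [ 0.6412 -0.0143] 58 0.51
O [ 0.5767 -0.0124] yaw [27.9 28.  28.3] r [0.0643 0.0647 0.0644]
```

The two cameras agree on the base: O ≈ (0.576, -0.011), yaw 28°. Next is cup A.

arm_command(increments=[[8.2,0.88,-5.68,0,1],[8.2,0.88,-5.68,0,1],[8.2,0.88,-5.68,0,1],[8.2,0.88,-5.68,0,1],[8.2,0.88,-5.68,0,1],[8.2,0.88,-5.68,0,1],[8.2,0.88,-5.68,0,1],[8.2,0.88,-5.68,0,1]])

```text
clock: 14.72
tcp_pos: [0.5044, -0.1004, 0.1196]
tcp_rot: [[-0.999, 0.042, -0.0], [0.042, 0.999, 0.0], [0.0, 0.0, -1.0]]
wrist_force: [0.8, 0.8, 0.4]
grip_width: 0.0822
```

arm_command(increments=[[8.2,0.88,-5.68,0,1],[8.2,0.88,-5.68,0,1],[8.2,0,0,-4,0],[8.2,0,0,-3,0],[8.2,0,0,0,0]])

```text
clock: 15.35
tcp_pos: [0.5195, -0.2111, 0.0473]
tcp_rot: [[-1.0, 0.009, -0.006], [0.009, 1.0, 0.003], [0.006, 0.003, -1.0]]
wrist_force: [-0.9, 0.4, 0.6]
grip_width: 0.0818
```

Run:
```python
from meas import *
o=manip.observe(); print(o["tcp_pos"].round(4),o["tcp_rot"][:,1].round(3),o["grip_width"])
im,d=snap("scene"); P=cloud("scene",d)
print("cupA scene",cup("scene",P,(.522,-.212)))
T=o["tcp_pos"]; v=cv2.cvtColor(im,cv2.COLOR_BGR2HSV)[...,2]
near=(np.hypot(P[...,0]-T[0],P[...,1]-T[1])<.08)&(P[...,2]>.045)&(P[...,2]<.13)
q=P[near]; print("fingers z pct",np.percentile(q[:,2],[0.5,2,10]) if len(q) else None)
for s in(1,-1):
    m=near&(s*(P[...,1]-T[1])>.0); r=P[m]; r=r[r[:,2]<np.percentile(r[:,2],3)+.012]; print(s,len(r),r.mean(0).round(4),r.min(0).round(4),r.max(0).round(4))
cv2.imwrite("pics/a1.png",cv2.resize(im[80:240,200:370],None,fx=4,fy=4,interpolation=cv2.INTER_CUBIC))
```

```text
[ 0.5195 -0.2111  0.0473] [0.009 1.    0.003] 0.08183530320878225
cupA scene ((array([ 0.52608928, -0.20870668]), np.float64(0.0013494442152937793)), 165)
fingers z pct [0.08906901 0.09109252 0.09580904]
1 28 [ 0.5246 -0.164   0.0983] [ 0.5122 -0.1716  0.089 ] [ 0.5328 -0.1574  0.1038]
-1 34 [ 0.5209 -0.2546  0.0977] [ 0.5097 -0.2584  0.0887] [ 0.5314 -0.2499  0.1043]
```

View pics/a1.png

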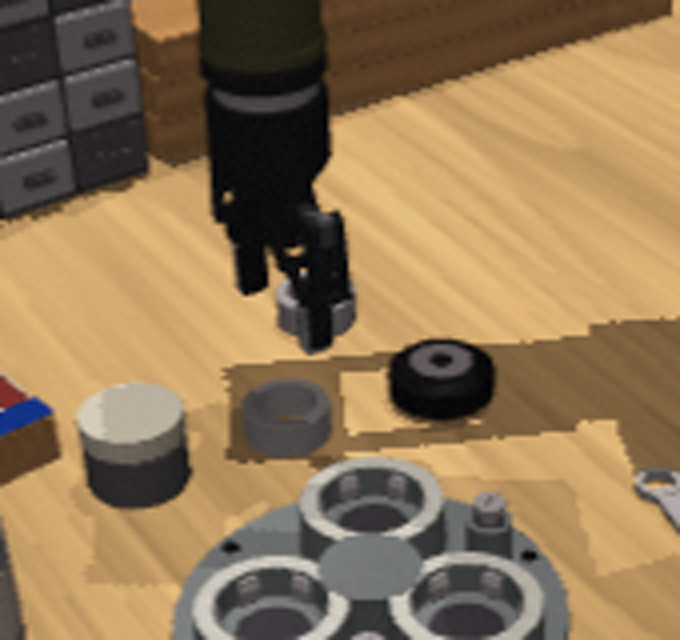

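The picture shows the open gripper above cup A, with the cup at about (287,415) in the crop. The tips are at 0.088 m with the TCP at 0.047. I descend and grip.

arm_command(increments=[[8.2,0,0,-3,0],[8.2,0,0,-3,0],[8.2,0,0,-1.1,0],[8.2,0,0,0,0],[5,0,0,0,0],[5,0,0,0,0],[5,0,0,0,0],[5,0,0,0,0]])

```text
clock: 16.4
tcp_pos: [0.5235, -0.2124, -0.0185]
tcp_rot: [[-1.0, 0.008, 0.003], [0.008, 1.0, -0.001], [-0.003, -0.001, -1.0]]
wrist_force: [-0.3, 1.8, 7.5]
grip_width: 0.0576
```

arm_command(increments=[[5,0,0,1,0],[5,0,0,2,0],[5,0,0,2,0],[5,0,0,2,0],[5,0,0,2,0],[5,0,0,0,0],[5,0,0,0,0]])

```text
clock: 17.27
tcp_pos: [0.5217, -0.2119, 0.0689]
tcp_rot: [[-1.0, 0.008, -0.001], [0.008, 1.0, 0.0], [0.001, 0.0, -1.0]]
wrist_force: [0.5, 0.3, -2.9]
grip_width: 0.0578
```

```bash
cat > held.py <<'E'
from meas import *
o=manip.observe(); T=o["tcp_pos"]; print(T.round(4),o["wrist_force"].round(1),o["grip_width"].round(4))
im,d=snap("scene"); P=cloud("scene",d); v=cv2.cvtColor(im,cv2.COLOR_BGR2HSV)
near=(np.hypot(P[...,0]-T[0],P[...,1]-T[1])<.045)&(P[...,2]>T[2]+.0)&(P[...,2]<T[2]+.12)
grey=near&(v[...,2]>60)&(v[...,1]<70)
q=P[grey]; print("cup grey z pct",np.percentile(q[:,2],[1,5,50,95,99]).round(4),len(q),"xy",q.mean(0).round(4))
f=near&(v[...,2]<=45); r=P[f]; print("finger low",np.percentile(r[:,2],[1,3,10]).round(4))
E
python3 held.py
```

```text
Traceback (most recent call last):
  File "held.py", line 2, in <module>
    o=manip.observe(); T=o["tcp_pos"]; print(T.round(4),o["wrist_force"].round(1),o["grip_width"].round(4))
                                                                                  ^^^^^^^^^^^^^^^^^^^^^
AttributeError: 'float' object has no attribute 'round'
```

```bash
sed -i 's/,o\["grip_width"\].round(4))/)/' held.py && python3 held.py
```

```text
[ 0.5217 -0.2119  0.0689] [ 0.5  0.3 -2.9]
cup grey z pct [0.089  0.092  0.106  0.126  0.1396] 261 xy [ 0.5322 -0.2047  0.1063]
finger low [0.1137 0.1151 0.1198]
```

arm_command(increments=[[5,0.49,3.66,0,0],[5,0.49,3.66,0,0],[5,0.49,3.66,0,0],[5,0.48,3.66,0,0],[5,0,0,-1.5,0],[5,0,0,-1.5,0],[5,0,0,0,0],[5,0,0,0,0]])

```text
clock: 18.32
tcp_pos: [0.5416, -0.0666, 0.0388]
tcp_rot: [[-1.0, 0.009, -0.001], [0.009, 1.0, 0.0], [0.001, 0.0, -1.0]]
wrist_force: [0.2, 0.1, -2.3]
grip_width: 0.0575
```

```bash
python3 held.py
python3 - <<'E'
from h import *
im,d=snap("scene"); P=cloud("scene",d)
cv2.imwrite("pics/b1.png",cv2.resize(im[150:260,230:350],None,fx=5,fy=5,interpolation=cv2.INTER_CUBIC))
E
```

```text
[ 0.5416 -0.0666  0.0388] [ 0.2  0.1 -2.3]
cup grey z pct [0.0436 0.0447 0.0663 0.0858 0.1052] 510 xy [ 0.5509 -0.0593  0.0652]
finger low [0.0822 0.0845 0.0892]
```

arm_command(increments=[[5,0,0,-0.4,0],[5,0,0,-0.4,0],[5,0,0,-0.3,0],[5,0,0,0,0]])

```text
clock: 18.92
tcp_pos: [0.5415, -0.0656, 0.0279]
tcp_rot: [[-1.0, 0.008, -0.001], [0.008, 1.0, 0.0], [0.001, 0.0, -1.0]]
wrist_force: [-0.4, 1.3, -3.3]
grip_width: 0.0577
```

arm_command(increments=[[5,0,0,-0.2,0],[5,0,0,-0.2,0],[5,0,0,-0.2,0],[5,0,0,0,0]])

```text
clock: 19.42
tcp_pos: [0.5422, -0.0656, 0.0223]
tcp_rot: [[-1.0, 0.008, 0.001], [0.008, 1.0, 0.0], [-0.001, 0.0, -1.0]]
wrist_force: [1.2, 1.6, -1.6]
grip_width: 0.0576
```

arm_command(increments=[[5,0,0,-0.2,0],[5,0,0,-0.2,0],[5,0,0,0,0]])

```text
clock: 19.8
tcp_pos: [0.5432, -0.0649, 0.019]
tcp_rot: [[-1.0, 0.009, 0.003], [0.009, 1.0, 0.001], [-0.003, 0.001, -1.0]]
wrist_force: [2.4, 5.3, 3.1]
grip_width: 0.0576
```

arm_command(increments=[[5,0,0,-0.2,0],[5,0,0,0,0]])

```text
clock: 20.05
tcp_pos: [0.5432, -0.0647, 0.0172]
tcp_rot: [[-1.0, 0.008, 0.003], [0.008, 1.0, 0.001], [-0.003, 0.001, -1.0]]
wrist_force: [1.7, 5.1, 6.8]
grip_width: 0.0573
```

arm_command(increments=[[5,0.05,0.07,-0.1,0],[5,0,0,0,0],[7.2,0,0,0,0],[7.2,0,0,0,0],[7.2,0,0,2,0],[7.2,0,0,3,0],[7.2,0,0,3,0],[7.2,0,0,0,0]])

```text
clock: 21.05
tcp_pos: [0.5441, -0.0657, 0.0972]
tcp_rot: [[-1.0, 0.008, 0.005], [0.008, 1.0, -0.001], [-0.005, -0.001, -1.0]]
wrist_force: [-0.2, -0.3, -0.2]
grip_width: 0.0721
```

```bash
cat > bore.py <<'E'
from meas import *
import sys
O=np.array([.576,-.0112]); yaw=np.radians(28)
B={k+1:O+.064*np.array([np.cos(yaw+np.radians(a)),np.sin(yaw+np.radians(a))]) for k,a in enumerate((90,210,330))}
def state(n,k,P=None,z0=.0455):
    if P is None: P=cloud(n,snap(n)[1])
    c=B[k]; r=np.hypot(P[...,0]-c[0],P[...,1]-c[1]); Z=P[...,2]
    q=P[(r<.0305)&(r>.0195)&(Z>z0+.002)&(Z<.075)]
    if len(q)<30: print(n,k,"no cup",len(q)); return
    top=np.percentile(q[:,2],90); q=q[q[:,2]>top-.012]
    for _ in range(5):
        A=np.c_[q[:,:2]-c,np.ones(len(q))]; s=np.linalg.lstsq(A,q[:,2],rcond=None)[0]; e=A@s-q[:,2]; q=q[abs(e)<max(.0015,2*np.median(abs(e)))]
    f=P[(r>.034)&(r<.043)&(abs(Z-.045)<.004)]; zf=np.median(f[:,2]) if len(f)>30 else np.nan
    print(n,"bore",k,"n",len(q),"centre top z",s[2].round(4),"face",round(float(zf),4),"proud mm",((s[2]-zf)*1000).round(1),"tilt deg",np.degrees(np.hypot(*s[:2])).round(2),"high side az",np.degrees(np.arctan2(s[1],s[0])).round(0),"slopes",np.degrees(s[:2]).round(2),"c",q[:,:2].mean(0).round(4))
E
python3 - <<'E'
from bore import *
print(B); o=manip.observe();print(o["tcp_pos"])
state("scene",2)
P=cloud("top",snap("top")[1]); print("B",cup("top",P,(.432,-.3275)))
Q=cloud("scene",snap("scene")[1]); print("B",cup("scene",Q,(.434,-.325)))
E
```

```text
{1: array([0.54595382, 0.04530865]), 2: array([ 0.54208517, -0.06547508]), 3: array([ 0.63996101, -0.01343357])}
[ 0.54414234 -0.06566493  0.097166  ]
scene bore 2 n 112 centre top z 0.0627 face 0.0462 proud mm 16.6 tilt deg 0.68 high side az -119.0 slopes [-0.33 -0.6 ] c [ 0.5447 -0.0625]
B ((array([ 0.43214371, -0.32750608]), np.float64(0.0006842695993439785)), 231)
B ((array([ 0.4341751 , -0.32732955]), np.float64(0.003929928568194314)), 61)
```

Cup A sits level in bore 2, 16.6 mm proud. Cup B has not moved; I fetch it.

arm_command(increments=[[8.2,-1.86,-4.37,0,-2],[8.2,-1.86,-4.37,0,-2],[8.2,-1.86,-4.37,0,-2],[8.2,-1.86,-4.37,0,-2],[8.2,-1.86,-4.37,0,-2],[8.2,-1.86,-4.37,0,-2],[8.2,0,0,-3,0],[8.2,0,0,0,0]])

```text
clock: 22.2
tcp_pos: [0.4277, -0.3255, 0.0621]
tcp_rot: [[-0.976, 0.217, -0.006], [0.217, 0.976, 0.005], [0.007, 0.004, -1.0]]
wrist_force: [0.6, 1.9, 0.2]
grip_width: 0.082
```

Run:
```python
from meas import *
print(manip.observe()["tcp_pos"])
im,d=snap("scene"); print("B",cup("scene",cloud("scene",d),(.432,-.327)))
```

```text
[ 0.42767378 -0.32550886  0.06205657]
B ((array([ 0.43569879, -0.32746339]), np.float64(0.00136826249077498)), 131)
```

arm_command(increments=[[8.2,0.1,0,-3,0],[8.2,0,0,-3,0],[8.2,0,0,-2,0],[8.2,0,0,-0.8,0],[8.2,0,0,0,0],[5,0,0,0,0],[5,0,0,0,0],[5,0,0,0,0]])

```text
clock: 23.25
tcp_pos: [0.4326, -0.328, -0.0211]
tcp_rot: [[-0.976, 0.216, 0.002], [0.216, 0.976, -0.002], [-0.003, -0.001, -1.0]]
wrist_force: [-0.2, 1.2, 6.3]
grip_width: 0.0573
```

arm_command(increments=[[5,0,0,0,0],[5,0,0,1,0],[5,0,0,2,0],[5,0,0,2,0],[5,0,0,2,0],[5,0,0,2,0],[5,0,0,0,0],[5,0,0,0,0]])

```text
clock: 24.25
tcp_pos: [0.4312, -0.3267, 0.0669]
tcp_rot: [[-0.976, 0.216, -0.001], [0.216, 0.976, 0.001], [0.001, 0.0, -1.0]]
wrist_force: [0.1, 0.2, -2.7]
grip_width: 0.0576
```

arm_command(increments=[[5,1.44,4.66,0,0],[5,1.44,4.66,0,0],[5,1.44,4.66,0,0],[5,1.44,4.66,0,0],[5,1.44,4.66,0,0],[5,1.44,4.66,0,0],[5,1.44,4.66,0,0],[5,1.44,4.66,0,0]])

```text
clock: 25.25
tcp_pos: [0.5462, 0.0472, 0.0659]
tcp_rot: [[-0.976, 0.216, -0.002], [0.216, 0.976, -0.0], [0.002, -0.001, -1.0]]
wrist_force: [0.7, 0.1, -3.6]
grip_width: 0.0571
```

arm_command(increments=[[5,0,0,0,0],[5,0,0,-1.5,0],[5,0,0,-1.5,0],[5,0,0,0,0],[5,0,0,-0.5,0],[5,0,0,-0.4,0],[5,0,0,0,0],[5,0,0,0,0]])

```text
clock: 26.25
tcp_pos: [0.5471, 0.0456, 0.0285]
tcp_rot: [[-0.976, 0.216, 0.001], [0.216, 0.976, -0.0], [-0.001, 0.0, -1.0]]
wrist_force: [0.3, -0.6, -2.8]
grip_width: 0.0569
```

arm_command(increments=[[5,0,0,-0.2,0],[5,0,0,-0.2,0],[5,0,0,-0.2,0],[5,0,0,0,0]])

```text
clock: 26.75
tcp_pos: [0.5467, 0.0457, 0.022]
tcp_rot: [[-0.977, 0.216, -0.001], [0.216, 0.977, -0.0], [0.001, -0.0, -1.0]]
wrist_force: [-0.2, 0.6, -2.8]
grip_width: 0.0571
```

arm_command(increments=[[5,0,0,-0.2,0],[5,0,0,-0.2,0],[5,0,0,0,0]])

```text
clock: 27.12
tcp_pos: [0.5466, 0.046, 0.0181]
tcp_rot: [[-0.976, 0.216, -0.0], [0.216, 0.976, 0.001], [0.001, 0.0, -1.0]]
wrist_force: [-0.6, 2.4, -2.0]
grip_width: 0.0576
```

arm_command(increments=[[5,0,0,-0.2,0],[5,0,0,0,0]])

```text
clock: 27.38
tcp_pos: [0.5464, 0.0462, 0.0162]
tcp_rot: [[-0.976, 0.216, -0.001], [0.216, 0.976, 0.001], [0.001, 0.001, -1.0]]
wrist_force: [-0.9, 4.4, 1.1]
grip_width: 0.0573
```

arm_command(increments=[[5,0,0,-0.1,0],[5,0,0,0,0]])

```text
clock: 27.62
tcp_pos: [0.5464, 0.0462, 0.0156]
tcp_rot: [[-0.976, 0.216, -0.001], [0.216, 0.976, 0.001], [0.001, 0.001, -1.0]]
wrist_force: [-3.2, 4.5, 4.7]
grip_width: 0.0573
```

arm_command(increments=[[7.2,0,0,0,0],[7.2,0,0,0,0],[7.2,0,0,2,0],[7.2,0,0,4.5,0],[7.2,0,0,4.5,0],[6,0,0,1,0],[5,0,0,0,0],[5,0,0,0,0]])

```text
clock: 28.62
tcp_pos: [0.5456, 0.0454, 0.1336]
tcp_rot: [[-0.976, 0.216, -0.003], [0.216, 0.976, -0.0], [0.003, -0.001, -1.0]]
wrist_force: [0.4, -0.1, 0.1]
grip_width: 0.0498
```

Run:
```python
from bore import *
print(manip.observe()["tcp_pos"])
im,d=snap("scene"); P=cloud("scene",d); state("scene",1,P); state("scene",2,P)
def drift(n,im,P):
    r=np.hypot(P[...,0]-.645,P[...,1]-.247); hsv=cv2.cvtColor(im,cv2.COLOR_BGR2HSV)
    m=(r<.03)&(P[...,2]>.135)&(P[...,2]<.15); q=P[m]; px=np.argwhere(m)[:,::-1].astype(np.float32)
    w=plane(n,px,.140)[:,:2]; print(n,len(q),q[:,2].mean().round(4),"rect",np.round(cv2.minAreaRect((w*1000).astype(np.float32))[:2],1).tolist(),"enc",np.round(cv2.minEnclosingCircle((w*1000).astype(np.float32))[0],1))
drift("scene",im,P)
im,d=snap("top"); drift("top",im,cloud("top",d))
```

```text
[0.54562852 0.04544658 0.13362631]
scene bore 1 n 136 centre top z 0.0628 face 0.0459 proud mm 16.9 tilt deg 1.87 high side az -80.0 slopes [ 0.32 -1.84] c [0.5475 0.0466]
scene bore 2 n 108 centre top z 0.0623 face 0.0462 proud mm 16.1 tilt deg 0.09 high side az -10.0 slopes [ 0.09 -0.02] c [ 0.5446 -0.0627]
scene 88 0.1395 rect [[650.6, 248.9], [20.9, 17.3]] enc [651.3 248.5]
top 50 0.1401 rect [[645.9, 246.5], [18.9, 16.9]] enc [645.3 246.9]
```

arm_command(increments=[[5,2.02,4.03,0,0],[5,2.02,4.03,0,0],[5,2.02,4.03,0,0],[5,2.02,4.03,0,0],[5,2.02,4.03,0,0],[5,0,0,0,0],[5,0,0,0,0]])

```text
clock: 29.6
tcp_pos: [0.6468, 0.2467, 0.1335]
tcp_rot: [[-0.977, 0.215, -0.003], [0.215, 0.977, -0.001], [0.003, -0.002, -1.0]]
wrist_force: [0.2, -1.1, -0.1]
grip_width: 0.05
```

arm_command(increments=[[5,0,0,-2.5,0],[5,0,0,-2.5,0],[5,0,0,-1.8,0],[5,0,0,0,0],[0,0,0,0,0],[0,0,0,0,0],[0,0,0,0,0],[0,0,0,0,0]])

```text
clock: 30.6
tcp_pos: [0.649, 0.2475, 0.0686]
tcp_rot: [[-0.977, 0.215, 0.003], [0.215, 0.977, 0.001], [-0.002, 0.001, -1.0]]
wrist_force: [0.6, -0.1, 5.6]
grip_width: 0.0178
```

arm_command(increments=[[0,0,0,0.5,0],[0,0,0,1,0],[0,0,0,2,0],[0,0,0,2,0],[0,0,0,2,0],[0,0,0,1.5,0],[0,0,0,0,0],[0,0,0,0,0]])

```text
clock: 31.6
tcp_pos: [0.6472, 0.2469, 0.1564]
tcp_rot: [[-0.976, 0.216, -0.002], [0.216, 0.976, -0.001], [0.001, -0.001, -1.0]]
wrist_force: [-0.9, -0.4, -3.2]
grip_width: 0.0176
```

```bash
cat > dr.py <<'E'
from bore import *
def dfit(n,show=False):
    im,d=snap(n); P=cloud(n,d); T=manip.observe()["tcp_pos"]; hsv=cv2.cvtColor(im,cv2.COLOR_BGR2HSV)
    r=np.hypot(P[...,0]-T[0],P[...,1]-T[1])
    m=(r<.035)&(hsv[...,0]>8)&(hsv[...,0]<30)&(hsv[...,1]>110)&(P[...,2]>.048)&(P[...,2]<T[2]+.12)
    q=P[m]; C=-np.array(manip.camera_info(n)["R"]).T@np.array(manip.camera_info(n)["t"])
    px=np.argwhere(m); print("TCP",T.round(4),"n",len(q),"z",np.percentile(q[:,2],[1,50,99]).round(4))
    lo=[];out=[]
    for z0 in np.arange(q[:,2].min(),q[:,2].max(),.012):
        s=q[(q[:,2]>=z0)&(q[:,2]<z0+.012)]
        if len(s)>8:
            f=s[:,:2].mean(0); u=C[:2]-f; u/=np.hypot(*u); out.append([*(f-u*.0075),z0+.006])
    out=np.array(out); a=np.polyfit(out[:,2],out[:,0],1); b=np.polyfit(out[:,2],out[:,1],1)
    print("axis xy at z=.065 rel TCP",(np.array([np.polyval(a,.065),np.polyval(b,.065)])-T[:2]).round(4),"at mid",(np.median(out[:,:2],0)-T[:2]).round(4),"tilt deg x,y",np.degrees([a[0],b[0]]).round(1))
    return P
if __name__=="__main__":
    o=manip.observe(); print(o["wrist_force"].round(1),o["ft_torque"].round(2)); dfit("scene")
E
python3 dr.py
```

```text
[-0.9 -0.4 -3.2] [0.02 0.01 0.03]
TCP [0.647  0.2469 0.156 ] n 404 z [0.0996 0.1483 0.2356]
axis xy at z=.065 rel TCP [-0.0023  0.0034] at mid [ 0.0001 -0.0005] tilt deg x,y [ 2.1 -3.2]
```

The drift is held firmly: 3.2 N, with its lower end about 58 mm below the TCP reading. Both cups are started: bore 1 tilts 1.9° with the -y side high, bore 2 is level. I go to the -y rim of the cup in bore 1 and start lightly.

arm_command(increments=[[0,-2.01,-4.51,0,0],[0,-2.01,-4.51,0,0],[0,-2.01,-4.51,0,0],[0,-2.01,-4.51,0,0],[0,-2.01,-4.51,0,0],[0,0,0,-1.5,0],[0,0,0,-1.3,0],[0,0,0,0,0]])

```text
clock: 32.65
tcp_pos: [0.5464, 0.0227, 0.1272]
tcp_rot: [[-0.977, 0.215, -0.004], [0.215, 0.977, 0.001], [0.004, -0.0, -1.0]]
wrist_force: [-0.0, -0.9, -3.7]
grip_width: 0.0174
```

```bash
python3 dr.py; python3 -c "
from bore import *
state('scene',1)"
```

```text
[-0.  -0.9 -3.7] [-0.01 -0.01  0.05]
TCP [0.5472 0.0227 0.1281] n 269 z [0.0708 0.1172 0.2095]
axis xy at z=.065 rel TCP [-0.0043  0.0044] at mid [-0.0015 -0.0006] tilt deg x,y [ 3.8 -6.9]
scene bore 1 n 130 centre top z 0.0628 face 0.0462 proud mm 16.6 tilt deg 2.72 high side az -76.0 slopes [ 0.64 -2.64] c [0.5486 0.0485]
```

arm_command(increments=[[0,0,0,-0.3,0],[0,0,0,-0.2,0],[0,0,0,-0.1,0],[0,0,0,0,0]])

```text
clock: 33.25
tcp_pos: [0.5474, 0.0217, 0.1232]
tcp_rot: [[-0.976, 0.216, -0.0], [0.216, 0.976, 0.0], [0.0, 0.0, -1.0]]
wrist_force: [0.5, 0.3, -4.0]
grip_width: 0.0175
```

arm_command(increments=[[0,0,0,-0.15,0],[0,0,0,0,0]])

```text
clock: 33.5
tcp_pos: [0.5475, 0.0215, 0.1218]
tcp_rot: [[-0.976, 0.216, 0.0], [0.216, 0.976, -0.0], [-0.0, 0.0, -1.0]]
wrist_force: [-0.3, -0.9, -2.0]
grip_width: 0.0176
```

arm_command(increments=[[0,0,0,-0.15,0],[0,0,0,0,0]])

```text
clock: 33.75
tcp_pos: [0.5477, 0.0213, 0.1206]
tcp_rot: [[-0.976, 0.216, 0.001], [0.216, 0.976, -0.001], [-0.001, -0.0, -1.0]]
wrist_force: [-0.3, -0.5, 0.6]
grip_width: 0.0173
```

arm_command(increments=[[0,0,0,-0.15,0],[0,0,0,0,0]])

```text
clock: 34.0
tcp_pos: [0.5479, 0.021, 0.1194]
tcp_rot: [[-0.977, 0.215, 0.001], [0.215, 0.977, -0.001], [-0.002, -0.001, -1.0]]
wrist_force: [-1.3, -2.2, 4.0]
grip_width: 0.0177
```

```bash
python3 -c "
from bore import *
print(manip.observe()['tcp_pos'][2].round(4))
state('scene',1)"
```

```text
0.1194
scene bore 1 n 112 centre top z 0.0618 face 0.0457 proud mm 16.1 tilt deg 0.79 high side az 53.0 slopes [0.48 0.63] c [0.5493 0.0502]
```

arm_command(increments=[[0,0,0,0.8,0],[0,0,5,0,0],[0,0,0,0,0],[0,0,0,-0.5,0],[0,0,0,-0.25,0],[0,0,0,-0.1,0],[0,0,0,0,0]])

```text
clock: 34.92
tcp_pos: [0.5478, 0.0721, 0.1193]
tcp_rot: [[-0.976, 0.217, 0.001], [0.217, 0.976, 0.002], [-0.001, 0.002, -1.0]]
wrist_force: [-2.5, 3.1, 5.8]
grip_width: 0.018
```

```bash
cat > st.py <<'E'
from bore import *
o=manip.observe(); print(o["clock"],o["tcp_pos"].round(4),o["wrist_force"].round(1))
for k in map(int,sys.argv[1:]): state("scene",k)
E
python3 st.py 1
```

```text
34.925 [0.5478 0.0721 0.1193] [-2.5  3.1  5.8]
scene bore 1 n 86 centre top z 0.0613 face 0.046 proud mm 15.2 tilt deg 0.73 high side az -13.0 slopes [ 0.71 -0.16] c [0.5562 0.043 ]
```

arm_command(increments=[[0,0,0,0.8,0],[0,2.5,-2.5,0,0],[0,0,0,0,0],[0,0,0,-0.5,0],[0,0,0,-0.25,0],[0,0,0,-0.1,0],[0,0,0,0,0]])

```text
clock: 35.85
tcp_pos: [0.5722, 0.0466, 0.1186]
tcp_rot: [[-0.977, 0.215, 0.001], [0.215, 0.977, -0.001], [-0.001, -0.001, -1.0]]
wrist_force: [-0.4, -1.1, 4.7]
grip_width: 0.0177
```

arm_command(increments=[[0,0,0,0.8,0],[0,-5,0,0,0],[0,0,0,0,0],[0,0,0,-0.5,0],[0,0,0,-0.25,0],[0,0,0,-0.1,0],[0,0,0,0,0]])

```text
clock: 36.72
tcp_pos: [0.5234, 0.0464, 0.1185]
tcp_rot: [[-0.976, 0.216, 0.001], [0.216, 0.976, -0.0], [-0.001, -0.0, -1.0]]
wrist_force: [-3.3, -0.5, 7.5]
grip_width: 0.0176
```

```bash
python3 st.py 1
```

```text
36.725 [0.5234 0.0464 0.1185] [-3.3 -0.5  7.5]
scene bore 1 n 120 centre top z 0.0606 face 0.046 proud mm 14.6 tilt deg 0.83 high side az 58.0 slopes [0.44 0.7 ] c [0.5504 0.047 ]
```

arm_command(increments=[[0,0,0,0.8,0],[0,2.5,2.5,0,0],[0,0,0,0,0],[0,0,0,-0.5,0],[0,0,0,-0.25,0],[0,0,0,-0.17,0],[0,0,0,0,0]])

```text
clock: 37.65
tcp_pos: [0.5477, 0.0722, 0.1168]
tcp_rot: [[-0.976, 0.217, 0.001], [0.217, 0.976, 0.002], [-0.001, 0.002, -1.0]]
wrist_force: [1.0, 3.6, 2.4]
grip_width: 0.0177
```

```bash
python3 st.py 1
```

```text
37.65 [0.5477 0.0722 0.1168] [1.  3.6 2.4]
scene bore 1 n 84 centre top z 0.0594 face 0.0458 proud mm 13.6 tilt deg 3.51 high side az -56.0 slopes [ 1.95 -2.92] c [0.5588 0.0434]
```

arm_command(increments=[[0,0,0,0.8,0],[0,0,-5,0,0],[0,0,0,0,0],[0,0,0,-0.5,0],[0,0,0,-0.2,0],[0,0,0,-0.1,0],[0,0,0,0,0]])

```text
clock: 38.58
tcp_pos: [0.5479, 0.0209, 0.1167]
tcp_rot: [[-0.977, 0.214, 0.001], [0.214, 0.977, -0.003], [-0.002, -0.002, -1.0]]
wrist_force: [-1.2, -4.7, 4.5]
grip_width: 0.0175
```

```bash
python3 st.py 1
```

```text
38.575 [0.5479 0.0209 0.1167] [-1.2 -4.7  4.5]
scene bore 1 n 124 centre top z 0.0587 face 0.0459 proud mm 12.8 tilt deg 1.05 high side az -88.0 slopes [ 0.04 -1.05] c [0.5488 0.0504]
```

arm_command(increments=[[0,0,0,0.8,0],[0,2.5,2.5,0,0],[0,0,0,0,0],[0,0,0,-0.5,0],[0,0,0,-0.25,0],[0,0,0,-0.17,0],[0,0,0,0,0]])

```text
clock: 39.5
tcp_pos: [0.572, 0.0467, 0.1152]
tcp_rot: [[-0.976, 0.216, -0.0], [0.216, 0.976, 0.001], [0.0, 0.001, -1.0]]
wrist_force: [-1.8, 0.3, 2.0]
grip_width: 0.0174
```

arm_command(increments=[[0,0,0,0.8,0],[0,-5,0,0,0],[0,0,0,0,0],[0,0,0,-0.5,0],[0,0,0,-0.2,0],[0,0,0,-0.15,0],[0,0,0,0,0]])

```text
clock: 40.38
tcp_pos: [0.523, 0.0464, 0.1146]
tcp_rot: [[-0.976, 0.216, 0.001], [0.216, 0.976, -0.0], [-0.001, -0.0, -1.0]]
wrist_force: [-2.2, -1.2, 3.7]
grip_width: 0.0178
```

```bash
python3 st.py 1
```

```text
40.375 [0.523  0.0464 0.1146] [-2.2 -1.2  3.7]
scene bore 1 n 122 centre top z 0.0571 face 0.046 proud mm 11.1 tilt deg 1.0 high side az -50.0 slopes [ 0.64 -0.77] c [0.5501 0.0483]
```

arm_command(increments=[[0,0,0,0.8,0],[0,2.5,2.5,0,0],[0,0,0,0,0],[0,0,0,-0.5,0],[0,0,0,-0.25,0],[0,0,0,-0.17,0],[0,0,0,0,0]])

```text
clock: 41.3
tcp_pos: [0.5468, 0.0717, 0.1136]
tcp_rot: [[-0.976, 0.216, -0.0], [0.216, 0.976, 0.001], [0.0, 0.001, -1.0]]
wrist_force: [-1.6, 1.8, 3.8]
grip_width: 0.0178
```

arm_command(increments=[[0,0,0,0.8,0],[0,0,-5,0,0],[0,0,0,0,0],[0,0,0,-0.5,0],[0,0,0,-0.2,0],[0,0,0,-0.15,0],[0,0,0,0,0]])

```text
clock: 42.18
tcp_pos: [0.5481, 0.0214, 0.1134]
tcp_rot: [[-0.977, 0.214, 0.002], [0.214, 0.977, -0.002], [-0.002, -0.001, -1.0]]
wrist_force: [-0.1, -2.8, 3.8]
grip_width: 0.0178
```

```bash
python3 st.py 1
```

```text
42.175 [0.5481 0.0214 0.1134] [-0.1 -2.8  3.8]
scene bore 1 n 124 centre top z 0.0554 face 0.0459 proud mm 9.5 tilt deg 0.61 high side az 90.0 slopes [0.   0.61] c [0.5483 0.0488]
```

arm_command(increments=[[0,0,0,0.8,0],[0,2.5,2.5,0,0],[0,0,0,0,0],[0,0,0,-0.5,0],[0,0,0,-0.25,0],[0,0,0,-0.2,0],[0,0,0,0,0]])

```text
clock: 43.1
tcp_pos: [0.5722, 0.0467, 0.1117]
tcp_rot: [[-0.976, 0.216, 0.0], [0.216, 0.976, 0.001], [-0.0, 0.001, -1.0]]
wrist_force: [-0.4, 0.7, 2.8]
grip_width: 0.0174
```

arm_command(increments=[[0,0,0,0.8,0],[0,-5,0,0,0],[0,0,0,0,0],[0,0,0,-0.5,0],[0,0,0,-0.2,0],[0,0,0,-0.15,0],[0,0,0,0,0]])

```text
clock: 43.98
tcp_pos: [0.523, 0.0463, 0.1111]
tcp_rot: [[-0.976, 0.216, 0.0], [0.216, 0.976, -0.001], [-0.0, -0.0, -1.0]]
wrist_force: [-1.4, -1.8, 3.8]
grip_width: 0.0178
```

arm_command(increments=[[0,0,0,0.8,0],[0,2.5,2.5,0,0],[0,0,0,0,0],[0,0,0,-0.5,0],[0,0,0,-0.25,0],[0,0,0,-0.2,0],[0,0,0,0,0]])

```text
clock: 44.85
tcp_pos: [0.5469, 0.0718, 0.1097]
tcp_rot: [[-0.976, 0.216, -0.0], [0.216, 0.976, 0.001], [0.0, 0.001, -1.0]]
wrist_force: [-0.8, 1.4, 4.0]
grip_width: 0.0175
```

arm_command(increments=[[0,0,0,0.8,0],[0,0,-5,0,0],[0,0,0,0,0],[0,0,0,-0.5,0],[0,0,0,-0.2,0],[0,0,0,-0.15,0],[0,0,0,0,0]])

```text
clock: 45.72
tcp_pos: [0.5481, 0.0214, 0.1095]
tcp_rot: [[-0.977, 0.214, 0.002], [0.214, 0.977, -0.002], [-0.002, -0.001, -1.0]]
wrist_force: [-1.3, -3.3, 4.9]
grip_width: 0.0178
```

```bash
python3 st.py 1
```

```text
45.725 [0.5481 0.0214 0.1095] [-1.3 -3.3  4.9]
scene bore 1 n 103 centre top z 0.0517 face 0.0459 proud mm 5.8 tilt deg 1.54 high side az -73.0 slopes [ 0.45 -1.48] c [0.5478 0.0513]
```

arm_command(increments=[[0,0,0,0.8,0],[0,2.5,2.5,0,0],[0,0,0,0,0],[0,0,0,-0.5,0],[0,0,0,-0.25,0],[0,0,0,-0.2,0],[0,0,0,0,0]])

```text
clock: 46.65
tcp_pos: [0.5722, 0.0467, 0.1085]
tcp_rot: [[-0.976, 0.216, 0.001], [0.216, 0.976, 0.001], [-0.001, 0.001, -1.0]]
wrist_force: [-2.0, 1.2, 8.1]
grip_width: 0.0175
```

arm_command(increments=[[0,0,0,0.8,0],[0,-5,0,0,0],[0,0,0,0,0],[0,0,0,-0.5,0],[0,0,0,-0.2,0],[0,0,0,-0.15,0],[0,0,0,0,0]])

```text
clock: 47.52
tcp_pos: [0.5237, 0.0464, 0.1084]
tcp_rot: [[-0.976, 0.216, 0.002], [0.216, 0.976, -0.0], [-0.002, 0.0, -1.0]]
wrist_force: [-2.8, -0.6, 11.9]
grip_width: 0.0173
```

arm_command(increments=[[0,0,0,0.8,0],[0,2.5,2.5,0,0],[0,0,0,0,0],[0,0,0,-0.5,0],[0,0,0,-0.25,0],[0,0,0,-0.2,0],[0,0,0,0,0]])

```text
clock: 48.4
tcp_pos: [0.5484, 0.0714, 0.1083]
tcp_rot: [[-0.976, 0.216, 0.004], [0.216, 0.976, 0.0], [-0.003, 0.001, -1.0]]
wrist_force: [-3.1, 0.2, 18.3]
grip_width: 0.0173
```

arm_command(increments=[[0,0,0,0.8,0],[0,0,-5,0,0],[0,0,0,0,0],[0,0,0,-0.5,0],[0,0,0,-0.2,0],[0,0,0,-0.15,0],[0,0,0,0,0]])

```text
clock: 49.28
tcp_pos: [0.5483, 0.0213, 0.1082]
tcp_rot: [[-0.977, 0.214, 0.003], [0.214, 0.977, -0.002], [-0.004, -0.001, -1.0]]
wrist_force: [-5.9, -2.9, 23.4]
grip_width: 0.0172
```

```bash
python3 st.py 1
```

```text
49.275 [0.5483 0.0213 0.1082] [-5.9 -2.9 23.4]
scene bore 1 n 104 centre top z 0.0511 face 0.046 proud mm 5.2 tilt deg 2.12 high side az -93.0 slopes [-0.12 -2.11] c [0.5489 0.0538]
```

The cup in bore 1 is home: all four rim points sit at 0.1083 ± 0.0002 with the force climbing to 23 N, and it stands 5.2 mm proud. Next is bore 2.

arm_command(increments=[[0,0,0,1.5,0],[0,0,0,1.5,0],[0,-0.22,-3.05,0,0],[0,-0.22,-3.05,0,0],[0,0,0,0,0],[0,0,0,-1,0],[0,0,0,0,0],[0,0,0,0,0]])

```text
clock: 50.32
tcp_pos: [0.5427, -0.0386, 0.1242]
tcp_rot: [[-0.977, 0.215, -0.001], [0.215, 0.977, 0.0], [0.001, 0.0, -1.0]]
wrist_force: [-0.1, -1.1, -2.9]
grip_width: 0.0179
```

```bash
python3 st.py 1 2; python3 dr.py
```

```text
50.325 [ 0.5427 -0.0386  0.1242] [-0.1 -1.1 -2.9]
scene bore 1 n 131 centre top z 0.0506 face 0.0459 proud mm 4.6 tilt deg 0.36 high side az -36.0 slopes [ 0.29 -0.21] c [0.5464 0.047 ]
scene bore 2 n 78 centre top z 0.0624 face 0.0461 proud mm 16.3 tilt deg 0.72 high side az -54.0 slopes [ 0.42 -0.59] c [ 0.5514 -0.0673]
[ 0.5  0.1 -3.2] [0.01 0.01 0.01]
TCP [ 0.5432 -0.039   0.1247] n 251 z [0.0684 0.1177 0.2043]
axis xy at z=.065 rel TCP [-0.0028  0.0017] at mid [-0.0004 -0.0009] tilt deg x,y [ 3.5 -4.6]
```

arm_command(increments=[[0,0,0,-0.3,0],[0,0,0,-0.15,0],[0,0,0,-0.15,0],[0,0,0,0,0]])

```text
clock: 50.98
tcp_pos: [0.5434, -0.0391, 0.1194]
tcp_rot: [[-0.976, 0.216, 0.001], [0.216, 0.976, 0.001], [-0.001, 0.001, -1.0]]
wrist_force: [-0.3, 1.6, 4.4]
grip_width: 0.0176
```

arm_command(increments=[[0,0,0,0.8,0],[0,0,-5.1,0,0],[0,0,0,0,0],[0,0,0,-0.5,0],[0,0,0,-0.2,0],[0,0,0,-0.1,0],[0,0,0,0,0]])

```text
clock: 51.85
tcp_pos: [0.5434, -0.0906, 0.1197]
tcp_rot: [[-0.977, 0.214, 0.001], [0.214, 0.977, -0.002], [-0.002, -0.002, -1.0]]
wrist_force: [-1.6, -3.4, 4.7]
grip_width: 0.0174
```

```bash
python3 st.py 2
```

```text
51.85 [ 0.5434 -0.0906  0.1197] [-1.6 -3.4  4.7]
scene bore 2 n 95 centre top z 0.0617 face 0.046 proud mm 15.7 tilt deg 0.81 high side az -131.0 slopes [-0.53 -0.61] c [ 0.5441 -0.0621]
```

arm_command(increments=[[0,0,0,0.8,0],[0,2.5,2.55,0,0],[0,0,0,0,0],[0,0,0,-0.5,0],[0,0,0,-0.25,0],[0,0,0,-0.13,0],[0,0,0,0,0]])

```text
clock: 52.78
tcp_pos: [0.568, -0.0648, 0.1187]
tcp_rot: [[-0.976, 0.216, 0.001], [0.216, 0.976, 0.001], [-0.001, 0.001, -1.0]]
wrist_force: [-0.2, 1.9, 5.2]
grip_width: 0.0173
```

arm_command(increments=[[0,0,0,0.8,0],[0,-5,0,0,0],[0,0,0,0,0],[0,0,0,-0.5,0],[0,0,0,-0.2,0],[0,0,0,-0.12,0],[0,0,0,0,0]])

```text
clock: 53.65
tcp_pos: [0.519, -0.0656, 0.1188]
tcp_rot: [[-0.977, 0.215, 0.001], [0.215, 0.977, -0.001], [-0.001, -0.001, -1.0]]
wrist_force: [-4.1, -0.9, 7.8]
grip_width: 0.0173
```

```bash
python3 st.py 2
```

```text
53.65 [ 0.519  -0.0656  0.1188] [-4.1 -0.9  7.8]
scene bore 2 n 106 centre top z 0.0607 face 0.0461 proud mm 14.6 tilt deg 1.56 high side az 21.0 slopes [1.46 0.56] c [ 0.5474 -0.0617]
```

arm_command(increments=[[0,0,0,0.8,0],[0,2.5,2.55,0,0],[0,0,0,0,0],[0,0,0,-0.5,0],[0,0,0,-0.25,0],[0,0,0,-0.15,0],[0,0,0,0,0]])

```text
clock: 54.58
tcp_pos: [0.5432, -0.0391, 0.1176]
tcp_rot: [[-0.976, 0.217, 0.001], [0.217, 0.976, 0.001], [-0.001, 0.002, -1.0]]
wrist_force: [-0.5, 2.8, 4.5]
grip_width: 0.0176
```

arm_command(increments=[[0,0,0,0.8,0],[0,0,-5.1,0,0],[0,0,0,0,0],[0,0,0,-0.5,0],[0,0,0,-0.2,0],[0,0,0,-0.12,0],[0,0,0,0,0]])

```text
clock: 55.45
tcp_pos: [0.5437, -0.0907, 0.1175]
tcp_rot: [[-0.977, 0.214, 0.002], [0.214, 0.977, -0.002], [-0.002, -0.002, -1.0]]
wrist_force: [-1.1, -2.7, 4.5]
grip_width: 0.0179
```

```bash
python3 st.py 2
```

```text
55.45 [ 0.5437 -0.0907  0.1175] [-1.1 -2.7  4.5]
scene bore 2 n 97 centre top z 0.0599 face 0.0461 proud mm 13.8 tilt deg 1.74 high side az -174.0 slopes [-1.74 -0.17] c [ 0.5455 -0.062 ]
```

Bore 2 is going well. I use the same increments as for bore 1.

arm_command(increments=[[0,0,0,0.8,0],[0,-2.5,2.55,0,0],[0,0,0,0,0],[0,0,0,-0.5,0],[0,0,0,-0.25,0],[0,0,0,-0.16,0],[0,0,0,0,0]])

```text
clock: 56.38
tcp_pos: [0.5179, -0.0651, 0.1154]
tcp_rot: [[-0.976, 0.216, -0.0], [0.216, 0.976, -0.0], [0.0, -0.0, -1.0]]
wrist_force: [-2.3, -0.4, 3.1]
grip_width: 0.0175
```

arm_command(increments=[[0,0,0,0.8,0],[0,5,0,0,0],[0,0,0,0,0],[0,0,0,-0.5,0],[0,0,0,-0.2,0],[0,0,0,-0.14,0],[0,0,0,0,0]])

```text
clock: 57.25
tcp_pos: [0.5681, -0.0648, 0.1156]
tcp_rot: [[-0.976, 0.216, 0.001], [0.216, 0.976, 0.0], [-0.001, 0.0, -1.0]]
wrist_force: [1.0, 0.7, 4.2]
grip_width: 0.0175
```

```bash
python3 st.py 2
```

```text
57.25 [ 0.5681 -0.0648  0.1156] [1.  0.7 4.2]
scene bore 2 n 90 centre top z 0.0576 face 0.0462 proud mm 11.4 tilt deg 1.13 high side az 130.0 slopes [-0.72  0.87] c [ 0.5376 -0.0579]
```

arm_command(increments=[[0,0,0,0.8,0],[0,-2.5,2.55,0,0],[0,0,0,0,0],[0,0,0,-0.5,0],[0,0,0,-0.25,0],[0,0,0,-0.17,0],[0,0,0,0,0]])

```text
clock: 58.18
tcp_pos: [0.5436, -0.0394, 0.1142]
tcp_rot: [[-0.976, 0.216, 0.001], [0.216, 0.976, 0.0], [-0.001, 0.001, -1.0]]
wrist_force: [-0.5, 1.7, 3.1]
grip_width: 0.0176
```

arm_command(increments=[[0,0,0,0.8,0],[0,0,-5.1,0,0],[0,0,0,0,0],[0,0,0,-0.5,0],[0,0,0,-0.2,0],[0,0,0,-0.15,0],[0,0,0,0,0]])

```text
clock: 59.05
tcp_pos: [0.5434, -0.0906, 0.114]
tcp_rot: [[-0.977, 0.214, 0.001], [0.214, 0.977, -0.002], [-0.001, -0.001, -1.0]]
wrist_force: [-0.9, -2.7, 3.7]
grip_width: 0.0176
```

```bash
python3 st.py 2
```

```text
59.05 [ 0.5434 -0.0906  0.114 ] [-0.9 -2.7  3.7]
scene bore 2 n 103 centre top z 0.0562 face 0.046 proud mm 10.2 tilt deg 0.97 high side az -136.0 slopes [-0.69 -0.67] c [ 0.5454 -0.0602]
```

arm_command(increments=[[0,0,0,0.8,0],[0,-2.5,2.55,0,0],[0,0,0,0,0],[0,0,0,-0.5,0],[0,0,0,-0.25,0],[0,0,0,-0.2,0],[0,0,0,0,0]])

```text
clock: 59.98
tcp_pos: [0.5182, -0.0653, 0.112]
tcp_rot: [[-0.976, 0.216, 0.0], [0.216, 0.976, -0.0], [-0.0, -0.0, -1.0]]
wrist_force: [-2.0, 0.3, 2.8]
grip_width: 0.0173
```

arm_command(increments=[[0,0,0,0.8,0],[0,5,0,0,0],[0,0,0,0,0],[0,0,0,-0.5,0],[0,0,0,-0.2,0],[0,0,0,-0.15,0],[0,0,0,0,0]])

```text
clock: 60.85
tcp_pos: [0.5685, -0.0648, 0.1123]
tcp_rot: [[-0.976, 0.216, 0.002], [0.216, 0.976, 0.0], [-0.002, 0.001, -1.0]]
wrist_force: [0.6, 1.1, 4.4]
grip_width: 0.0176
```

arm_command(increments=[[0,0,0,0.8,0],[0,-2.5,2.55,0,0],[0,0,0,0,0],[0,0,0,-0.5,0],[0,0,0,-0.25,0],[0,0,0,-0.2,0],[0,0,0,0,0]])

```text
clock: 61.72
tcp_pos: [0.5435, -0.0393, 0.1103]
tcp_rot: [[-0.976, 0.216, 0.001], [0.216, 0.976, 0.001], [-0.0, 0.001, -1.0]]
wrist_force: [-0.9, 1.4, 4.5]
grip_width: 0.0175
```

arm_command(increments=[[0,0,0,0.8,0],[0,0,-5.1,0,0],[0,0,0,0,0],[0,0,0,-0.5,0],[0,0,0,-0.2,0],[0,0,0,-0.15,0],[0,0,0,0,0]])

```text
clock: 62.6
tcp_pos: [0.5438, -0.0908, 0.1102]
tcp_rot: [[-0.977, 0.214, 0.002], [0.214, 0.977, -0.002], [-0.002, -0.002, -1.0]]
wrist_force: [-0.4, -2.2, 4.2]
grip_width: 0.0174
```

```bash
python3 st.py 2
```

```text
62.6 [ 0.5438 -0.0908  0.1102] [-0.4 -2.2  4.2]
scene bore 2 n 55 centre top z 0.054 face 0.0461 proud mm 7.8 tilt deg 2.97 high side az -87.0 slopes [ 0.16 -2.97] c [ 0.5415 -0.0514]
```

arm_command(increments=[[0,0,0,0.8,0],[0,-2.5,2.55,0,0],[0,0,0,0,0],[0,0,0,-0.5,0],[0,0,0,-0.25,0],[0,0,0,-0.2,0],[0,0,0,0,0]])

```text
clock: 63.52
tcp_pos: [0.5185, -0.0652, 0.1086]
tcp_rot: [[-0.976, 0.216, 0.001], [0.216, 0.976, 0.0], [-0.001, 0.0, -1.0]]
wrist_force: [-2.0, 0.9, 6.6]
grip_width: 0.0175
```

arm_command(increments=[[0,0,0,0.8,0],[0,5,0,0,0],[0,0,0,0,0],[0,0,0,-0.5,0],[0,0,0,-0.2,0],[0,0,0,-0.15,0],[0,0,0,0,0]])

```text
clock: 64.4
tcp_pos: [0.5686, -0.0649, 0.1085]
tcp_rot: [[-0.976, 0.216, 0.003], [0.216, 0.976, -0.0], [-0.003, 0.001, -1.0]]
wrist_force: [0.2, 0.9, 4.1]
grip_width: 0.0172
```

arm_command(increments=[[0,0,0,0.8,0],[0,-2.5,2.55,0,0],[0,0,0,0,0],[0,0,0,-0.5,0],[0,0,0,-0.25,0],[0,0,0,-0.2,0],[0,0,0,0,0]])

```text
clock: 65.28
tcp_pos: [0.5445, -0.0399, 0.1083]
tcp_rot: [[-0.976, 0.216, 0.003], [0.216, 0.976, -0.0], [-0.003, 0.0, -1.0]]
wrist_force: [-3.1, 0.6, 15.8]
grip_width: 0.0176
```

arm_command(increments=[[0,0,0,0.8,0],[0,0,-5.1,0,0],[0,0,0,0,0],[0,0,0,-0.5,0],[0,0,0,-0.2,0],[0,0,0,-0.15,0],[0,0,0,0,0]])

```text
clock: 66.15
tcp_pos: [0.5443, -0.0908, 0.1083]
tcp_rot: [[-0.977, 0.214, 0.003], [0.214, 0.977, -0.002], [-0.004, -0.002, -1.0]]
wrist_force: [-4.2, -1.2, 18.6]
grip_width: 0.0172
```

arm_command(increments=[[0,0,0,0.8,0],[0,-2.5,2.55,0,0],[0,0,0,0,0],[0,0,0,-0.5,0],[0,0,0,-0.2,0],[0,0,0,-0.1,0],[0,0,0,0,0]])

```text
clock: 67.03
tcp_pos: [0.52, -0.0648, 0.1083]
tcp_rot: [[-0.976, 0.216, 0.004], [0.216, 0.976, 0.0], [-0.004, 0.001, -1.0]]
wrist_force: [-5.1, 2.9, 20.8]
grip_width: 0.0178
```

arm_command(increments=[[0,0,0,0.8,0],[0,5,0,0,0],[0,0,0,0,0],[0,0,0,-0.5,0],[0,0,0,-0.2,0],[0,0,0,-0.1,0],[0,0,0,0,0]])

```text
clock: 67.9
tcp_pos: [0.5695, -0.0654, 0.1083]
tcp_rot: [[-0.976, 0.216, 0.005], [0.216, 0.976, -0.001], [-0.005, 0.0, -1.0]]
wrist_force: [-1.7, 0.7, 16.3]
grip_width: 0.0175
```

arm_command(increments=[[0,0,0,1.5,0],[0,0,0,2.5,0],[0,0,0,1.5,0],[0,1.6,5.2,0,0],[0,1.6,5.2,0,0],[0,1.6,5.2,0,0],[0,1.6,5.2,0,0],[0,0,0,0,0]])

```text
clock: 68.9
tcp_pos: [0.6326, 0.1474, 0.1594]
tcp_rot: [[-0.977, 0.211, -0.0], [0.211, 0.977, 0.002], [0.0, 0.002, -1.0]]
wrist_force: [-0.9, -1.7, -3.8]
grip_width: 0.0174
```

```bash
python3 st.py 1 2; python3 dr.py
python3 - <<'E'
from bore import *
im,d=snap("top"); P=cloud("top",d)
m=(P[...,2]>.034)&(P[...,2]<.047)&(np.hypot(P[...,0]-.645,P[...,1]-.247)<.08); q=P[m]
print("block",len(q),cv2.minAreaRect((q[:,:2]*1000).astype(np.float32)))
cv2.imwrite("pics/h1.png",cv2.resize(im[110:270,180:400],None,fx=3.6,fy=3.6,interpolation=cv2.INTER_CUBIC))
E
```

```text
68.9 [0.6326 0.1474 0.1594] [-0.9 -1.7 -3.8]
scene bore 1 n 74 centre top z 0.0504 face 0.0458 proud mm 4.6 tilt deg 0.36 high side az 137.0 slopes [-0.27  0.25] c [0.5392 0.0574]
scene bore 2 n 78 centre top z 0.0506 face 0.0461 proud mm 4.5 tilt deg 0.33 high side az -37.0 slopes [ 0.26 -0.2 ] c [ 0.5513 -0.0705]
[ 0.3 -0.2 -3.5] [-0.07  0.02 -0.05]
TCP [0.631  0.1427 0.1594] n 339 z [0.103  0.1467 0.2426]
axis xy at z=.065 rel TCP [-0.0008  0.    ] at mid [-0.0005  0.0005] tilt deg x,y [0.2 0.3]
block 334 ((658.44482421875, 224.22805786132812), (48.1898193359375, 67.77928924560547), 7.139970302581787)
```

View pics/h1.png

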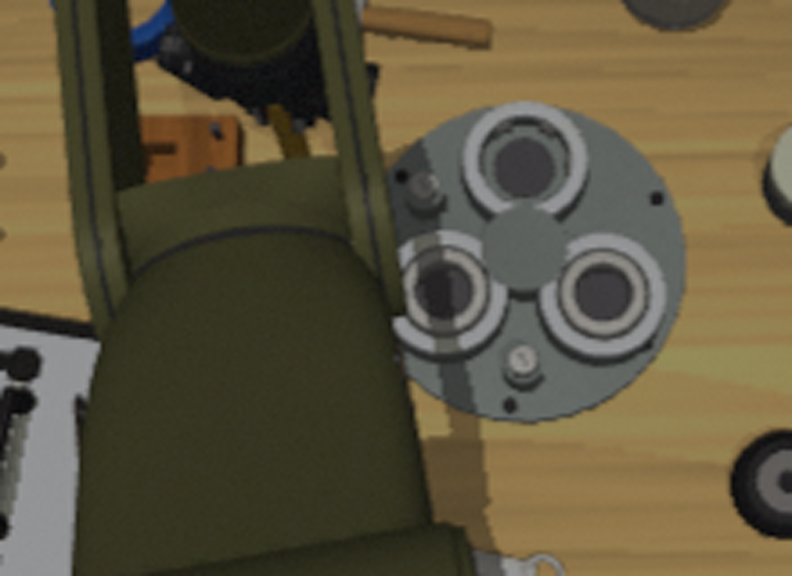

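Both cups are home: 4.5–4.6 mm proud (face reading biased +1 mm), tilt about 0.35°, all rim points at 0.1083. The picture shows bright cup rims flush and level in bores 1 and 2, with bore 3 empty. The drift goes back to its hole.

arm_command(increments=[[0,0.45,3.47,0,0],[0,0.45,3.47,0,0],[0,0.46,3.46,0,0],[0,0,0,0,0],[0,0,0,-2,0],[0,0,0,-2,0],[0,0,0,-1,0],[0,0,0,0,0]])

```text
clock: 70.1
tcp_pos: [0.6449, 0.2456, 0.1094]
tcp_rot: [[-0.976, 0.217, -0.002], [0.217, 0.976, -0.001], [0.002, -0.001, -1.0]]
wrist_force: [-0.5, 0.1, -3.7]
grip_width: 0.0176
```

```bash
python3 dr.py
python3 - <<'E'
from h import *
im,d=snap("scene"); P=cloud("scene",d); np.set_printoptions(suppress=True)
cv2.imwrite("pics/h2.png",cv2.resize(im[255:365,285:385],None,fx=5,fy=5,interpolation=cv2.INTER_CUBIC))
m=np.zeros(d.shape,bool); m[270:355,290:370]=True; m&=(abs(P[...,2]-.04)<.003); q=P[m]
print("block top",len(q),cv2.minAreaRect((q[:,:2]*1000).astype(np.float32)))
E
```

```text
[-0.5  0.1 -3.7] [-0.05  0.01  0.  ]
TCP [0.6457 0.2461 0.1103] n 380 z [0.0527 0.1035 0.1922]
axis xy at z=.065 rel TCP [-0.0017 -0.0012] at mid [-0.0007 -0.0014] tilt deg x,y [ 2.5 -1.8]
block top 1324 ((680.9414672851562, 246.35443115234375), (111.91202545166016, 132.36341857910156), 87.73295593261719)
```

View pics/h2.png

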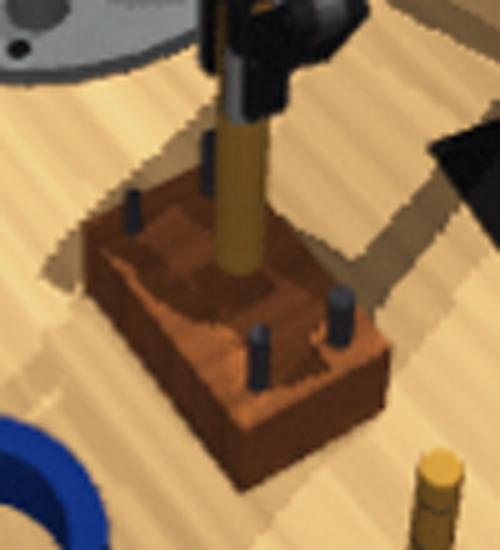

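arm_command(increments=[[0,0.1,0.07,-0.4,0],[0,0,0,-0.4,0],[0,0,0,-0.4,0],[0,0,0,-0.4,0],[0,0,0,0,0]])

```text
clock: 70.82
tcp_pos: [0.6462, 0.2478, 0.0935]
tcp_rot: [[-0.977, 0.216, -0.001], [0.216, 0.977, -0.0], [0.001, -0.001, -1.0]]
wrist_force: [0.5, 0.0, -3.0]
grip_width: 0.0172
```

arm_command(increments=[[0,0,0,-0.6,0],[0,0,0,-0.6,0],[0,0,0,-0.6,0],[0,0,0,-0.4,0],[0,0,0,0,0],[0,0,0,0,0]])

```text
clock: 71.58
tcp_pos: [0.6468, 0.2479, 0.0723]
tcp_rot: [[-0.976, 0.216, 0.0], [0.216, 0.976, 0.0], [-0.0, 0.0, -1.0]]
wrist_force: [-0.2, -0.3, -3.9]
grip_width: 0.0175
```

arm_command(increments=[[0,0,0,-0.25,0],[0,0,0,0,0]])

```text
clock: 71.82
tcp_pos: [0.6464, 0.2478, 0.0696]
tcp_rot: [[-0.976, 0.216, -0.0], [0.216, 0.976, -0.0], [0.0, -0.0, -1.0]]
wrist_force: [0.2, 1.0, -3.2]
grip_width: 0.0177
```

arm_command(increments=[[0,0,0,-0.15,0],[0,0,0,0,0]])

```text
clock: 72.08
tcp_pos: [0.6469, 0.2479, 0.0687]
tcp_rot: [[-0.976, 0.216, 0.001], [0.216, 0.976, 0.0], [-0.001, 0.0, -1.0]]
wrist_force: [0.5, -0.2, -0.6]
grip_width: 0.0177
```

arm_command(increments=[[3.5,0,0,0,0],[4.5,0,0,0,0],[4.5,0,0,0,0],[4.5,0,0,0,0],[4.5,0,0,2,0],[4.5,0,0,4,0],[4.5,0,0,4,0],[4.5,0,0,1,0]])

```text
clock: 73.08
tcp_pos: [0.6487, 0.2485, 0.1818]
tcp_rot: [[-0.976, 0.216, 0.006], [0.216, 0.976, 0.002], [-0.006, 0.003, -1.0]]
wrist_force: [-0.7, 0.3, -0.1]
grip_width: 0.0453
```

arm_command(increments=[[5,-3,4,0,0],[5,-3,4,0,0],[5,-3,4,0,0],[5,-3,4,0,0],[5,-3,4,0,0],[5,0,0,0,0],[5,0,0,0,0]])

```text
clock: 73.95
tcp_pos: [0.4962, 0.4473, 0.1771]
tcp_rot: [[-0.977, 0.215, -0.001], [0.215, 0.977, -0.002], [0.0, -0.002, -1.0]]
wrist_force: [0.1, -0.2, -0.6]
grip_width: 0.0501
```

```bash
python3 st.py 1 2; python3 mat.py
python3 - <<'E'
from bore import *
im,d=snap("scene"); P=cloud("scene",d)
r=np.hypot(P[...,0]-.647,P[...,1]-.247); hsv=cv2.cvtColor(im,cv2.COLOR_BGR2HSV)
q=P[(r<.03)&(P[...,2]>.075)]; print("drift top",q[:,2].max().round(4))
for a,b in((.045,.07),(.075,.1),(.1,.13)):
    s=P[(r<.03)&(P[...,2]>a)&(P[...,2]<b)&(hsv[...,1]>90)]; print(a,s.mean(0).round(4))
cv2.imwrite("pics/f1.png",im)
im,d=snap("top"); cv2.imwrite("pics/f2.png",im)
m=np.zeros(d.shape,bool); P=cloud("top",d); Z=P[...,2]; v=cv2.cvtColor(im,cv2.COLOR_BGR2HSV)
m=(np.hypot(P[...,0]-.434,P[...,1]-.355)<.16)&(v[...,1]<60)&(v[...,2]>75)&(Z<.02)
print("guard top cam",cv2.minAreaRect((P[m][:,:2]*1000).astype(np.float32)))
print("cups left on bench", [cup("top",P,c) for c in((.522,-.2125),(.432,-.3275))])
E
```

```text
73.95 [0.4962 0.4473 0.1771] [ 0.1 -0.2 -0.6]
scene bore 1 n 130 centre top z 0.0507 face 0.046 proud mm 4.7 tilt deg 0.48 high side az -78.0 slopes [ 0.1  -0.47] c [0.5482 0.0478]
scene bore 2 n 105 centre top z 0.0508 face 0.0463 proud mm 4.6 tilt deg 0.53 high side az -6.0 slopes [ 0.52 -0.06] c [ 0.5454 -0.0623]
[0.4972 0.4466 0.1776] [ 0.6 -0.7 -0.3] [-0.03 -0.02 -0.  ]
guard z [0.008  0.0103 0.0124] slope [0.  0.2] ((434.6021728515625, 353.39483642578125), (173.51426696777344, 199.9111785888672), 79.36795043945312)
drift top 0.1425
0.045 [0.6512 0.2534 0.0569]
0.075 [0.6511 0.2537 0.0878]
0.1 [0.6513 0.2534 0.1151]
guard top cam ((435.00421142578125, 355.87689208984375), (171.9254608154297, 192.45814514160156), 79.79986572265625)
cups left on bench [None, None]
```

View pics/f1.png

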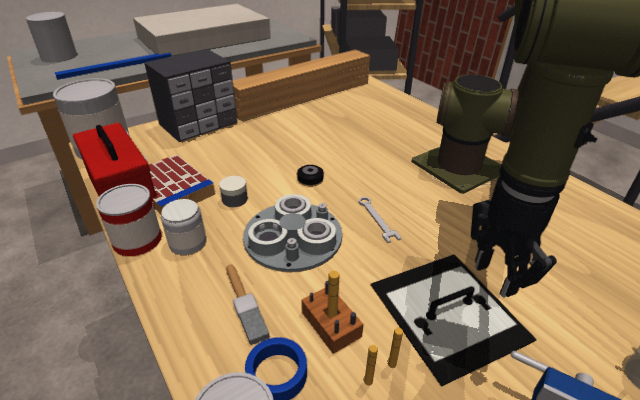

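The final picture shows everything in place. The guard is on the mat at (450,310), two cups are home at (293,203) and (318,232), the drift stands in the block at (333,290), and the wheel, jar and wrench are unmoved. I hand the job in.

```bash
python3 -c "
from rig import manip
print(manip.finish_job())"
```

```text
the job is handed in; nothing more can be done
None
```

The guard is off and on the mat, both cups that were put out are driven home, the drift is back in its hole, and the job is handed in (no verdict reported). It took about 74 s of the 210 s allowed.

**Last checks**
- **Guard:** it lies flat (0.2°), handle up, with its centre within about 1 mm of the mat's and its edges along the mat's.
- **Cups:** one sits in bore 1 and one in bore 2; the third cup was absent.
    - Each stands 4.6–4.7 mm proud by camera against 5 mm expected; the camera read the boss face about 1 mm high. Its tilt is about 0.5°.
    - At the end all four rim points stopped at the same height, within 0.3 mm, with the force rising.
    - The highest tilt I measured while driving was 3.5°, but I did not measure after every tap.
- **Drift:** it stands upright in its hole, with its top at about 0.14 m.
- **Bystanders:** wheel, jar and wrench look unmoved in the last picture, but I did not measure them again.

**What failed or disagreed**
- **Height reading:** the fingertips stood about 34 mm higher than the reported TCP, so the first grasp of the handle closed on air. I used the measured offset from then on.
- **Guard lift:** on the first lift the guard caught on one stud and tilted about 10°. I set it back down, corrected it by 2 mm and 1°, and it then came off freely.

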